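# Pack the storm box and hook down its lid spring

## Task

Get the storm box ready for the next power cut: lay every flashlight from the tray in a V-cradle of its own inside the box, then gently lower the lid until it is fully shut. Next, with the red T-handled spring puller, stretch the keeper spring by its hook end, out past the brass anchor post on the box's front sill, and hook it on that post so that it holds the lid down. Unhook the puller, lay it back flat on the cork mat, and leave everything else on the bench where it is.

Things in the scene. Friction and masses are not known exactly. Their poses are not given: they have to be found in the camera images.
- storm_box: Green sheet-steel box, fixed, 162 deep (x) x 290 wide (y) x 104 mm high to the rim, walls 6, open top. Origin: centre of underside; x from front (robot side) to hinge, y to its left, z up. A 46 mm steel sill, level with the rim, 222 wide, runs along the front. On it stand the spring's pivot pin (x -109, y +95) and the brass anchor post (x -109, y -90).
- cradle0 (a point): Where a flashlight's axis lies in the right-most V-cradle (box x 0, y -93, z 78 mm, 26 mm below the rim). A cradle is two black 90 degree V-saddles, 10 mm thick, 25 mm before and behind this point; the flashlight lies along the box's x, either way round. Between the saddles it is free down to the box floor (6 mm), so fingers fit. Axes as the box.
- cradle1 (a point): The same for the second V-cradle from the right (y = -31 mm).
- cradle2 (a point): The same for the third V-cradle from the right (y = +31 mm).
- cradle3 (a point): The same for the left-hand V-cradle (y = +93 mm).
- lid (a joint): Lid angle, rad: 0 = shut flat on the rim, 1.57 = upright. Starts open at 1.55 to 1.75 (stop at 1.85). Stiff hinge (friction 0.4 N m): stays where it is left and must be pushed all the way down, 1 to 4 N near its edge. Shutting it faster than 3 rad/s counts as slamming.
- lid_hinge (a point): Centre of the lid's hinge line on the far rim (box x +81, z 104 mm); the line runs along the box's y. The lid (green, 162 from hinge to free edge, 290 wide, 6 mm thick) lies 0 to 6 mm above the rim when shut. A steel tongue, 5 mm thick, at box y -35 to +15, reaches 38 mm beyond its free edge; shut, it lies on the sill under the line of the stretched spring.
- anchor_post: Brass anchor post on the sill: upright, 12 mm diameter, 26 mm high, with a cap of 18 mm diameter x 4 mm on top. Origin: at its foot on the sill (box x -109, y -90, z 104 mm). The spring's plane is 18 mm above this.
- keeper (a joint): Swing of the keeper spring about its pivot pin (box x -109, y +95), rad, in a level plane 18 mm above the sill; it cannot move up or down. 0 = along the sill towards the anchor post, positive = swung out to the front (towards the robot). Starts at 0.38 to 0.48; stays where it is left (range -0.15 to 0.9). Coil 22 mm thick, slack coil ends 104 mm from the pivot.
- hook: J-hook of 6 mm wire on the spring's end, level. Origin: centre of its bend (inner radius 12), 133 mm from the pivot when slack; stretches up to 100 mm more (140 N/m). x: along the spring, away from the pivot. Its leg is on the front side (15 mm off the axis), its tip on the box side, ending 11 mm short of the origin: open to the pivot. On the post: stretch 46 mm (6 N); tip clears it at 70 mm.
- hook_eye (a point): Centre of the pull eye on the hook's nose, 29 mm beyond the bend's centre (162 mm from the pivot when slack): a level ring of 6 mm wire, opening about 20 mm, for the puller's tip from above. Way to hook: spring swung to the front, stretch until the J's tip is past the post, swing in until the post is between tip and leg, let it draw back.
- puller: Spring puller, loose, 160 g: red neck 50 long x 18 wide x 32 mm high (grip it here), behind it a cross-bar handle (x -50 to -24 mm, 94 wide, 32 high), ahead a 7 mm steel rod, axis 27 mm above the underside, with the tip bent straight down. Origin: on the underside at mid-neck; x along the rod to the tip, z up. It lies flat on its underside, tip down.
- puller_tip (a point): End of the puller's bent-down tip (7 mm round, 27 mm high), 120 mm ahead of the puller's origin, level with its underside.
- cork_mat: Cork mat fixed on the bench on the right, 220 (x) x 280 (y) x 4 mm, where the puller lives. Origin: centre of the underside.
- tray: Shallow grey plastic tray fixed on the bench on the left, 300 x 240 mm, floor 4 mm, rim 14 mm high. Origin: centre of the underside.
- flashlight0: Yellow flashlight lying in the tray (absent in some starts): round body 34 mm diameter, 130 mm long with a black six-sided head (34 mm across flats) over the last 24 mm at +x, 220 g, balanced near its middle. Origin: centre of its axis at half its length; x along the axis.
- flashlight1: Yellow flashlight lying in the tray (absent in some starts): round body 34 mm diameter, 130 mm long with a black six-sided head (34 mm across flats) over the last 24 mm at +x, 220 g, balanced near its middle. Origin: centre of its axis at half its length; x along the axis.
- flashlight2: Yellow flashlight lying in the tray (absent in some starts): round body 34 mm diameter, 130 mm long with a black six-sided head (34 mm across flats) over the last 24 mm at +x, 220 g, balanced near its middle. Origin: centre of its axis at half its length; x along the axis.
- flashlight3: Yellow flashlight lying in the tray (absent in some starts): round body 34 mm diameter, 130 mm long with a black six-sided head (34 mm across flats) over the last 24 mm at +x, 220 g, balanced near its middle. Origin: centre of its axis at half its length; x along the axis.
- ice_scraper: Bystander: blue plastic ice scraper, 190 x 95 x 20 mm, lying in front of the mat. Origin: underside.
- bike_light: Bystander: chrome bike light, 62 mm long, 31 mm across, lying in the tray left of the flashlights. Origin: underside.
- key_bowl: Bystander: grey ceramic key bowl, 120 mm across, 48 mm high. Origin: centre of the underside.
- dog_bowl: Bystander: stainless dog bowl, 150 mm across, 55 mm high. Origin: centre of the underside.
- spring_clip: Bystander: red plastic spring clip, 75 mm long, 18 mm high, lying between box and dog bowl. Origin: underside.

How it is judged (in metres and radians):
On the way, in this order (a step that is already met when the one before it is completed fails the run):
1. every flashlight lies in a V-cradle of the box (((distance between flashlight0 and cradle0 below 0.02 m and z of flashlight0 in the frame of cradle0 below 0.006 m and y of flashlight0 in the frame of cradle0 between -0.006 and 0.006 m and angle between the x axis of flashlight0 and the x axis of storm_box, either way round below 0.12 rad) or (distance between flashlight0 and cradle1 below 0.02 m and z of flashlight0 in the frame of cradle1 below 0.006 m and y of flashlight0 in the frame of cradle1 between -0.006 and 0.006 m and angle between the x axis of flashlight0 and the x axis of storm_box, either way round below 0.12 rad) or (distance between flashlight0 and cradle2 below 0.02 m and z of flashlight0 in the frame of cradle2 below 0.006 m and y of flashlight0 in the frame of cradle2 between -0.006 and 0.006 m and angle between the x axis of flashlight0 and the x axis of storm_box, either way round below 0.12 rad) or (distance between flashlight0 and cradle3 below 0.02 m and z of flashlight0 in the frame of cradle3 below 0.006 m and y of flashlight0 in the frame of cradle3 between -0.006 and 0.006 m and angle between the x axis of flashlight0 and the x axis of storm_box, either way round below 0.12 rad)) and ((distance between flashlight1 and cradle0 below 0.02 m and z of flashlight1 in the frame of cradle0 below 0.006 m and y of flashlight1 in the frame of cradle0 between -0.006 and 0.006 m and angle between the x axis of flashlight1 and the x axis of storm_box, either way round below 0.12 rad) or (distance between flashlight1 and cradle1 below 0.02 m and z of flashlight1 in the frame of cradle1 below 0.006 m and y of flashlight1 in the frame of cradle1 between -0.006 and 0.006 m and angle between the x axis of flashlight1 and the x axis of storm_box, either way round below 0.12 rad) or (distance between flashlight1 and cradle2 below 0.02 m and z of flashlight1 in the frame of cradle2 below 0.006 m and y of flashlight1 in the frame of cradle2 between -0.006 and 0.006 m and angle between the x axis of flashlight1 and the x axis of storm_box, either way round below 0.12 rad) or (distance between flashlight1 and cradle3 below 0.02 m and z of flashlight1 in the frame of cradle3 below 0.006 m and y of flashlight1 in the frame of cradle3 between -0.006 and 0.006 m and angle between the x axis of flashlight1 and the x axis of storm_box, either way round below 0.12 rad)) and ((distance between flashlight2 and cradle0 below 0.02 m and z of flashlight2 in the frame of cradle0 below 0.006 m and y of flashlight2 in the frame of cradle0 between -0.006 and 0.006 m and angle between the x axis of flashlight2 and the x axis of storm_box, either way round below 0.12 rad) or (distance between flashlight2 and cradle1 below 0.02 m and z of flashlight2 in the frame of cradle1 below 0.006 m and y of flashlight2 in the frame of cradle1 between -0.006 and 0.006 m and angle between the x axis of flashlight2 and the x axis of storm_box, either way round below 0.12 rad) or (distance between flashlight2 and cradle2 below 0.02 m and z of flashlight2 in the frame of cradle2 below 0.006 m and y of flashlight2 in the frame of cradle2 between -0.006 and 0.006 m and angle between the x axis of flashlight2 and the x axis of storm_box, either way round below 0.12 rad) or (distance between flashlight2 and cradle3 below 0.02 m and z of flashlight2 in the frame of cradle3 below 0.006 m and y of flashlight2 in the frame of cradle3 between -0.006 and 0.006 m and angle between the x axis of flashlight2 and the x axis of storm_box, either way round below 0.12 rad)) and ((distance between flashlight3 and cradle0 below 0.02 m and z of flashlight3 in the frame of cradle0 below 0.006 m and y of flashlight3 in the frame of cradle0 between -0.006 and 0.006 m and angle between the x axis of flashlight3 and the x axis of storm_box, either way round below 0.12 rad) or (distance between flashlight3 and cradle1 below 0.02 m and z of flashlight3 in the frame of cradle1 below 0.006 m and y of flashlight3 in the frame of cradle1 between -0.006 and 0.006 m and angle between the x axis of flashlight3 and the x axis of storm_box, either way round below 0.12 rad) or (distance between flashlight3 and cradle2 below 0.02 m and z of flashlight3 in the frame of cradle2 below 0.006 m and y of flashlight3 in the frame of cradle2 between -0.006 and 0.006 m and angle between the x axis of flashlight3 and the x axis of storm_box, either way round below 0.12 rad) or (distance between flashlight3 and cradle3 below 0.02 m and z of flashlight3 in the frame of cradle3 below 0.006 m and y of flashlight3 in the frame of cradle3 between -0.006 and 0.006 m and angle between the x axis of flashlight3 and the x axis of storm_box, either way round below 0.12 rad)) and linear speed of each of flashlight0, flashlight1, flashlight2, flashlight3 below 0.05 m/s and contact force between the fingers and flashlight0 below 0.5 N and contact force between the fingers and flashlight1 below 0.5 N and contact force between the fingers and flashlight2 below 0.5 N and contact force between the fingers and flashlight3 below 0.5 N), for 0.2 s.
2. the lid is shut (value of joint lid below 0.04 rad), for 0.2 s.
3. the puller stretches the spring by its hook end out past the post (value of joint lid below 0.04 rad and contact force between puller and hook above 3 N and y of hook in the frame of storm_box below -0.095 m), for 0.05 s.
4. the spring's hook is caught on the anchor post (value of joint lid below 0.04 rad and horizontal distance between hook and anchor_post below 0.011 m and contact force between hook and anchor_post above 2.5 N), for 0.2 s.
At the end, for the whole second after the job is handed in: Flashlights in V-cradles (6 mm sideways and up, 20 mm lengthways, 0.12 rad), lid shut (under 0.04 rad), hook bend within 11 mm of the post's axis, pulling on it with over 2.5 N, puller let go, flat, neck and tip on the cork mat (all of step 4 and ((distance between flashlight0 and cradle0 below 0.02 m and z of flashlight0 in the frame of cradle0 below 0.006 m and y of flashlight0 in the frame of cradle0 between -0.006 and 0.006 m and angle between the x axis of flashlight0 and the x axis of storm_box, either way round below 0.12 rad) or (distance between flashlight0 and cradle1 below 0.02 m and z of flashlight0 in the frame of cradle1 below 0.006 m and y of flashlight0 in the frame of cradle1 between -0.006 and 0.006 m and angle between the x axis of flashlight0 and the x axis of storm_box, either way round below 0.12 rad) or (distance between flashlight0 and cradle2 below 0.02 m and z of flashlight0 in the frame of cradle2 below 0.006 m and y of flashlight0 in the frame of cradle2 between -0.006 and 0.006 m and angle between the x axis of flashlight0 and the x axis of storm_box, either way round below 0.12 rad) or (distance between flashlight0 and cradle3 below 0.02 m and z of flashlight0 in the frame of cradle3 below 0.006 m and y of flashlight0 in the frame of cradle3 between -0.006 and 0.006 m and angle between the x axis of flashlight0 and the x axis of storm_box, either way round below 0.12 rad)) and ((distance between flashlight1 and cradle0 below 0.02 m and z of flashlight1 in the frame of cradle0 below 0.006 m and y of flashlight1 in the frame of cradle0 between -0.006 and 0.006 m and angle between the x axis of flashlight1 and the x axis of storm_box, either way round below 0.12 rad) or (distance between flashlight1 and cradle1 below 0.02 m and z of flashlight1 in the frame of cradle1 below 0.006 m and y of flashlight1 in the frame of cradle1 between -0.006 and 0.006 m and angle between the x axis of flashlight1 and the x axis of storm_box, either way round below 0.12 rad) or (distance between flashlight1 and cradle2 below 0.02 m and z of flashlight1 in the frame of cradle2 below 0.006 m and y of flashlight1 in the frame of cradle2 between -0.006 and 0.006 m and angle between the x axis of flashlight1 and the x axis of storm_box, either way round below 0.12 rad) or (distance between flashlight1 and cradle3 below 0.02 m and z of flashlight1 in the frame of cradle3 below 0.006 m and y of flashlight1 in the frame of cradle3 between -0.006 and 0.006 m and angle between the x axis of flashlight1 and the x axis of storm_box, either way round below 0.12 rad)) and ((distance between flashlight2 and cradle0 below 0.02 m and z of flashlight2 in the frame of cradle0 below 0.006 m and y of flashlight2 in the frame of cradle0 between -0.006 and 0.006 m and angle between the x axis of flashlight2 and the x axis of storm_box, either way round below 0.12 rad) or (distance between flashlight2 and cradle1 below 0.02 m and z of flashlight2 in the frame of cradle1 below 0.006 m and y of flashlight2 in the frame of cradle1 between -0.006 and 0.006 m and angle between the x axis of flashlight2 and the x axis of storm_box, either way round below 0.12 rad) or (distance between flashlight2 and cradle2 below 0.02 m and z of flashlight2 in the frame of cradle2 below 0.006 m and y of flashlight2 in the frame of cradle2 between -0.006 and 0.006 m and angle between the x axis of flashlight2 and the x axis of storm_box, either way round below 0.12 rad) or (distance between flashlight2 and cradle3 below 0.02 m and z of flashlight2 in the frame of cradle3 below 0.006 m and y of flashlight2 in the frame of cradle3 between -0.006 and 0.006 m and angle between the x axis of flashlight2 and the x axis of storm_box, either way round below 0.12 rad)) and ((distance between flashlight3 and cradle0 below 0.02 m and z of flashlight3 in the frame of cradle0 below 0.006 m and y of flashlight3 in the frame of cradle0 between -0.006 and 0.006 m and angle between the x axis of flashlight3 and the x axis of storm_box, either way round below 0.12 rad) or (distance between flashlight3 and cradle1 below 0.02 m and z of flashlight3 in the frame of cradle1 below 0.006 m and y of flashlight3 in the frame of cradle1 between -0.006 and 0.006 m and angle between the x axis of flashlight3 and the x axis of storm_box, either way round below 0.12 rad) or (distance between flashlight3 and cradle2 below 0.02 m and z of flashlight3 in the frame of cradle2 below 0.006 m and y of flashlight3 in the frame of cradle2 between -0.006 and 0.006 m and angle between the x axis of flashlight3 and the x axis of storm_box, either way round below 0.12 rad) or (distance between flashlight3 and cradle3 below 0.02 m and z of flashlight3 in the frame of cradle3 below 0.006 m and y of flashlight3 in the frame of cradle3 between -0.006 and 0.006 m and angle between the x axis of flashlight3 and the x axis of storm_box, either way round below 0.12 rad)) and x of puller in the frame of cork_mat between -0.11 and 0.11 m and y of puller in the frame of cork_mat between -0.14 and 0.14 m and x of puller_tip in the frame of cork_mat between -0.11 and 0.11 m and y of puller_tip in the frame of cork_mat between -0.14 and 0.14 m and z of puller in the frame of cork_mat below 0.01 m and angle between puller's own z axis and vertical below 0.12 rad and linear speed of hook below 0.02 m/s); the robot touches nothing.
It fails at once if the lid is slammed (faster than 3 rad/s) (velocity of joint lid below -3 rad/s).
It fails at once if a bystander (scraper, bike light, bowls, clip) is moved more than 40 mm (distance of any of ice_scraper, bike_light, key_bowl, dog_bowl, spring_clip from where it was at the start of the episode above 0.04 m).
Of flashlight0, flashlight1, flashlight2, flashlight3 only 3 to 4 are there at a start; the rules pass over those that are not, and their reading is None.
At some moment in a run one of puller may be knocked a few centimetres aside while the robot is not near it.
Once in a run the grip may slacken for a moment while it holds something.
It also fails if it takes over 200 s, if anything falls off the work surface, if the arm or the gripper's body presses on something with over 40 N, if the wrist force passes 120 N, or if a joint passes its speed limit or range.

## Robot

A 6-joint arm with a two-finger parallel gripper is mounted at the origin on the work surface. World frame = base frame: x ahead of the robot, y to its left, z up, the work surface at z = 0. Lengths are in m, angles in degrees, forces in N, time in s.
With the tool pointing down it reaches from about 0.35 to 0.875 m from the base axis. Payload 4.2 kg.
Tool frame: the origin (TCP) lies midway between the tips of the shut fingers; the grasp point (between the pads) lies 19 mm behind it; z points along the fingers, y is the line along which they close (so a half turn about z gives the same grasp; the last joint's range is limited). The gripper opens to 87 mm and grips with 3 to 60 N. Pads are 19 mm wide; open, the fingers measure 117 mm over their backs; the gripper's body (75 mm by 190 mm) begins 51 mm behind the grasp point.
Start: joints at [-49.813, 22.042, 0.453, 0, -68.411, -14.817], TCP at [0.268, -0.565, 0.223] pointing down, gripper open.
Joint ranges: [-179.83, 179.83], [-69.29, 118.12], [-61.27, 80.66], [-181.25, 117.63], [-171.15, -9.14], [-177.46, 177.46]. Speed limits (degrees/s): [159.86, 159.86, 180, 180, 180, 180].

## Interface

Orientations are given as a 3x3 rotation matrix whose columns are the frame's x, y, z axes.
In Python, from station import r, cams gives the robot as it stands.
- The arm moves only by the tool play_rows, never from a script. Its argument "commands" is text: rows parted by semicolons, each of 6 numbers parted by spaces: the shift along the world's x, y, z normalised to -1 to 1, where 1 is 30 mm, then the turn, a rotation vector about the world's x, y, z normalised to -1 to 1, where 1 is 0.15 rad. A call has 1 to 20 rows; each row shifts and turns the commanded pose from where the row before left it; what a row does not reach is not made up. A row lasts 1/10 s, in which the tool goes at most 50 mm and 8.59 degrees, less where a joint would pass 70% of its speed; a pose out of reach is approached as far as the arm can. A call with a number of a shift or a turn outside -1 to 1 is refused whole. A call with a gripper value outside its range is refused whole. "grip" is the finger opening in mm, from 0 to 87, set as the call begins (left out, the last holds). The fingers move at their own pace and stop on an object; the grip force is fixed at half the most. Time passes only in rows, so rows that do not move let the fingers close. It gives the time, the measured TCP pose, the force, the opening and the grip force at its end, in the units of the state.
- r.sense(): the state, without advancing time (a new reading comes with each control period).
- cams.capture(name): name is "scene" or "top" or "wrist"; returns (picture, depth): 400x640x3 uint8, blue, green, red; 400x640 float32, m along the optical axis (not along the pixel's ray), 0 where there is no reading.
- cams.camera_info(name): a dict with "mtx" (3x3 intrinsics, pixels), "R" (3x3) and "t" (3): a world point X has camera coordinates R X + t. Camera axes: x right, y down, z forward; pixel columns grow to the right and rows downward; lengths in m; the calibration is good to about 2 mm. A picture is of the moment at which its call begins: read the wrist's pose just before it. camera_info takes no time and is no camera call; for the wrist camera it gives the pose at the moment of the call.
- r.finish_job(): hands the job in; it is judged then, once.
The state is a dict: "time_s": time; "joints": joint angles; "joint_velocities": joint speeds; "effort": joint torques, N m; "tcp_pos": TCP position; "ee_rot": TCP orientation; "wrist_force": force on the tool from outside, world axes, zero at the start; "moment": the same for the moment, N m; "gripper_width": opening from 0.0 (shut) to 1.0 (fully open); "gripper_force": force on a finger pad.
Only numpy, scipy, OpenCV 4.12 (cv2) and the standard library are available. Lean on these libraries where they do the work, as an engineer would, in place of code of your own. Each camera call takes 0.05 s, during which the arm holds its last target. There are 200 camera calls.

## Working session

There is one attempt and no reset: what is moved stays moved. The work goes in short steps, Python scripts to look and compute and a tool call to move; the robot and the scene stay as the last step left them, time stands still between calls to the robot, and variables do not carry over. Pictures are saved under pics/ and viewed, at most 16 in all, crops included, and the job is handed in when it is done.

Besides the shell and the picture viewer there is one more tool, called after "Request:" by a JSON object that holds its "method" and its "body", one argument or row to a line. play_rows: Moves the arm, as the interface text tells. Scaled input: -1 to 1 covers 30 mm each way for a shift and 0.15 rad each way for a turn. Its arguments: {"type":"object","properties":{"commands":{"type":"string"},"grip":{"type":"number"}},"required":["commands"]}

```bash
ls; mkdir -p pics; python3 - <<'E'
from station import r,cams
import cv2,numpy as np
s=r.sense();print(s['time_s'],s['tcp_pos'],s['ee_rot'])
for n in ['scene','top']:
    p,d=cams.capture(n);cv2.imwrite(f'pics/{n}0.png',p);np.save(f'pics/{n}0.npy',d)
    i=cams.camera_info(n);print(n,i['mtx'],i['R'],i['t'])
E
```

```text
pics
0.0 [ 0.26757813 -0.56418006  0.22147781] [[-9.03634341e-01 -4.28303651e-01 -9.79995492e-04]
 [-4.28304766e-01  9.03632346e-01  1.89999416e-03]
 [ 7.17811923e-05  2.13663671e-03 -9.99997715e-01]]
scene [[372.45871294   0.         318.84208238]
 [  0.         372.45871294 204.98568339]
 [  0.           0.           1.        ]] [[-0.79740901  0.60341168  0.00576314]
 [ 0.43144919  0.57678558 -0.69366418]
 [-0.42188916 -0.55064757 -0.7202755 ]] [ 0.42094763 -0.16998881  1.3596437 ]
top [[497.79214797   0.         326.44675118]
 [  0.         497.79214797 198.44748572]
 [  0.           0.           1.        ]] [[ 0.015647   -0.99971981 -0.01776156]
 [-0.99260843 -0.0133927  -0.12061984]
 [ 0.12034817  0.01951761 -0.99253986]] [0.03106329 0.51464472 1.3105642 ]
```

View pics/top0.png

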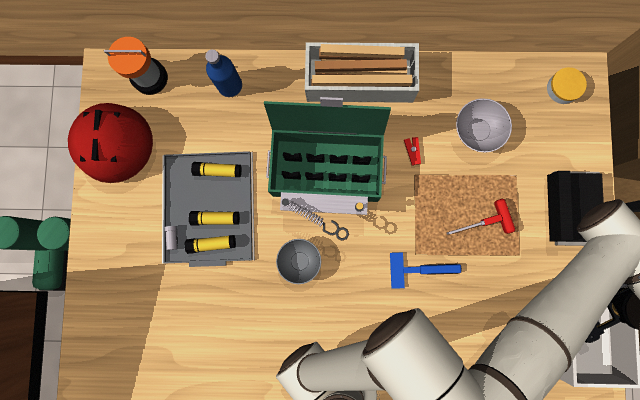

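View pics/scene0.png

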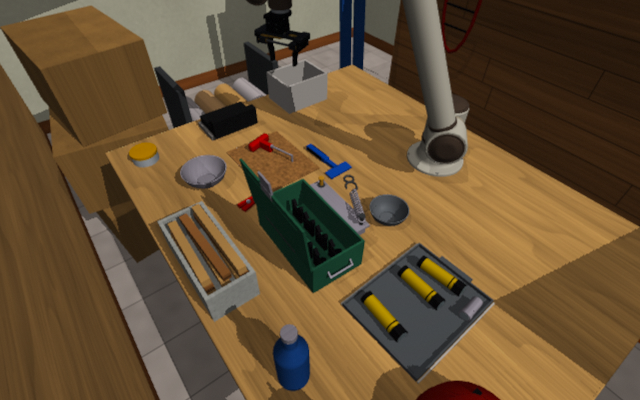

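The top picture shows 3 flashlights in the tray at (216,170), (214,218) and (210,244), with their heads to the right. The box is at (328,165) with its lid open, the spring's hook near (340,232), the post at (360,207) and the puller at (490,220). I'll measure these in both views.

```bash
cat > h.py <<'E'
import cv2,numpy as np
def cloud(d,i):
    v,u=np.mgrid[:d.shape[0],:d.shape[1]]
    K=i['mtx'];c=np.stack([(u-K[0,2])/K[0,0]*d,(v-K[1,2])/K[1,1]*d,d],-1)
    return (c-np.asarray(i['t']))@np.asarray(i['R'])
def plane(px,i,z):
    R,t,K=map(np.asarray,(i['R'],i['t'],i['mtx']))
    o=-R.T@t; w=R.T@np.linalg.inv(K)@np.array([px[0],px[1],1.]); return o+w*(z-o[2])/w[2]
def tri(pxs,infos):
    A=np.zeros((3,3));b=np.zeros(3);L=[]
    for p,i in zip(pxs,infos):
        R,t,K=map(np.asarray,(i['R'],i['t'],i['mtx']));o=-R.T@t;w=R.T@np.linalg.inv(K)@np.array([p[0],p[1],1.]);w/=np.linalg.norm(w)
        M=np.eye(3)-np.outer(w,w);A+=M;b+=M@o;L.append((M,o))
    x=np.linalg.solve(A,b);return x,[np.linalg.norm(M@(x-o))*1e3 for M,o in L]
def proj(X,i):
    c=np.asarray(i['R'])@X+np.asarray(i['t']);q=np.asarray(i['mtx'])@c;return q[:2]/q[2]
def mask(p,h0,h1,s=110,v=50):
    return cv2.inRange(cv2.cvtColor(p,cv2.COLOR_BGR2HSV),(h0,s,v),(h1,255,255))
def blobs(m,amin=60):
    n,l,st,c=cv2.connectedComponentsWithStats(m)
    return [(c[k],l==k,st[k,4]) for k in range(1,n) if st[k,4]>=amin]
E
python3 - <<'E'
from h import *
from station import cams
np.set_printoptions(precision=4,suppress=True)
for n in ['top','scene']:
    p=cv2.imread(f'pics/{n}0.png');d=np.load(f'pics/{n}0.npy');i=cams.camera_info(n);X=cloud(d,i)
    print(n)
    for c,m,a in blobs(mask(p,22,34),60):
        P=X[m&(d>0)]; z=np.percentile(P[:,2],95)
        r=cv2.minAreaRect(np.argwhere(m)[:,::-1].astype(np.float32))
        Q=plane(c,i,0.021)
        t=P[:,:2]-P[:,:2].mean(0);w=np.linalg.svd(t,full_matrices=0)[2][0]
        print(' yel',c,a,Q,'z95',z,'dir',np.degrees(np.arctan2(w[1],w[0])))
    g=mask(p,55,90,60,20)>0
    R=g&(X[...,2]>.098)&(X[...,2]<.108)&(d>0)&(X[...,0]<.8)
    P=X[R];print(' rim',len(P),cv2.minAreaRect(P[:,:2].astype(np.float32)),np.median(P[:,2]))
    for c,m,a in blobs(mask(p,0,8,150,60)|mask(p,172,180,150,60),60):
        P=X[m&(d>0)];print(' red',c,a,P.mean(0),cv2.minAreaRect(P[:,:2].astype(np.float32)),np.percentile(P[:,2],95))
    # sill: greyish at z .1
    hsv=cv2.cvtColor(p,cv2.COLOR_BGR2HSV)
    S=(hsv[...,1]<60)&(abs(X[...,2]-.104)<.006)&(X[...,0]<.8)&(d>0)&(abs(X[...,1])<.3)
    P=X[S];print(' sill',len(P),cv2.minAreaRect(P[:,:2].astype(np.float32)),np.median(P[:,2]))
    for c,m,a in blobs(mask(p,12,28,120,120)&np.uint8(255*((X[...,2]>.115)&(X[...,2]<.14)&(X[...,0]<.75))),6):
        print(' brass',c,a,X[m].mean(0))
    H=(abs(X[...,2]-.122)<.012)&(hsv[...,1]<80)&(d>0)&(X[...,0]<.75)&(abs(X[...,1])<.3)
    P=X[H];print(' spring',len(P),P.min(0),P.max(0),cv2.minAreaRect(P[:,:2].astype(np.float32)))
E
```

```text
top
 yel [217.4965 169.4353] 425 [0.5916 0.3394 0.021 ] z95 0.04069244947125171 dir -92.79280686875298
 yel [215.0047 217.7016] 429 [0.4587 0.3405 0.021 ] z95 0.04069009375679562 dir -88.12679400111807
 yel [211.1902 243.4228] 447 [0.389  0.3479 0.021 ] z95 0.04041416840842915 dir 96.46453752055439
 rim 813 ((0.599386990070343, 0.04069139063358307), (0.29016852378845215, 0.16682176291942596), 87.57191467285156) 0.10330943225425757
 red [108.5946 142.8449] 4598 [0.6442 0.6081 0.1006] ((0.6702823042869568, 0.6284400224685669), (0.23908059298992157, 0.20405475795269012), 7.968241214752197) 0.1292715188511778
 red [413.0033 150.1159] 302 [ 0.6541 -0.1977  0.012 ] ((0.6541565656661987, -0.20000864565372467), (0.07849573343992233, 0.04140590503811836), 12.494232177734375) 0.017214055067041583
 red [501.3823 216.6798] 531 [ 0.4716 -0.4288  0.0314] ((0.4703403413295746, -0.4360550343990326), (0.08313193172216415, 0.09548079967498779), 53.14992141723633) 0.03896475558792003
 sill 1635 ((0.43478357791900635, 0.018247351050376892), (0.2970151901245117, 0.7943631410598755), 79.72637176513672) 0.
[... 867 characters left out ...]
321 203.9542] 131 [ 0.6706 -0.1912  0.0178] ((0.6796743869781494, -0.16393306851387024), (0.11789242178201675, 0.05032489076256752), 74.12879180908203) 0.01962346333408149
 red [467.723  394.1356] 509 [0.6185 0.5812 0.112 ] ((0.61003577709198, 0.5829563140869141), (0.0322762057185173, 0.11948098242282867), 54.86606216430664) 0.12458946589003114
 sill 938 ((0.4522353708744049, 0.02452719211578369), (0.2865106463432312, 0.7644903063774109), 78.38192749023438) 0.10687797553702943
 brass [320.7143 177.6429] 28 [ 0.4881 -0.0449  0.1355]
 spring 320 [ 0.05 -0.06  0.11] [0.6902 0.1532 0.134 ] ((0.37236082553863525, 0.053223393857479095), (0.21367377042770386, 0.6341241598129272), 86.87974548339844)
```

```bash
python3 - <<'E'
from h import *
from station import cams
np.set_printoptions(precision=4,suppress=True)
F=[(.5914,.336),(.4583,.337),(.3888,.345)]
for n in ['top','scene']:
    d=np.load(f'pics/{n}0.npy');p=cv2.imread(f'pics/{n}0.png');i=cams.camera_info(n);X=cloud(d,i)
    for f in F:
        m=(X[...,2]>.018)&(X[...,2]<.046)&(abs(X[...,0]-f[0])<.034)&(abs(X[...,1]-f[1])<.095)&(d>0)
        P=X[m][:,:2].astype(np.float32);y=X[m&(mask(p,22,34)>0)]
        print(n,len(P),cv2.minAreaRect(P),'y',np.percentile(P[:,1],[1,99]),'yel',np.percentile(y[:,1],[1,99]),np.percentile(P[:,0],[2,98]).mean())
    m=(X[...,0]>.36)&(X[...,0]<.6)&(abs(X[...,1]+.38)<.12)&(d>0)&(X[...,2]<.06);hs=cv2.cvtColor(p,cv2.COLOR_BGR2HSV)
E
```

```text
top 615 ((0.5933240056037903, 0.3305242359638214), (0.049754053354263306, 0.1578948050737381), 5.12451171875) y [0.2774 0.4073] yel [0.2903 0.3836] 0.5912995433807373
top 628 ((0.4591502249240875, 0.3267662227153778), (0.035825811326503754, 0.16325683891773224), 0.7888867259025574) y [0.2777 0.4069] yel [0.291  0.3843] 0.45807729274034503
top 640 ((0.3872821629047394, 0.35016778111457825), (0.038895443081855774, 0.13061752915382385), 5.93667459487915) y [0.286  0.4133] yel [0.2988 0.3922] 0.3871923193335533
scene 825 ((0.5881258249282837, 0.32962584495544434), (0.0623588003218174, 0.15737506747245789), 2.323601007461548) y [0.253  0.4076] yel [0.2895 0.3834] 0.5957697427272797
scene 720 ((0.45404738187789917, 0.32673919200897217), (0.16280902922153473, 0.05796706676483154), 89.96944427490234) y [0.2763 0.4077] yel [0.2904 0.3842] 0.46348063230514525
scene 680 ((0.39238327741622925, 0.3499079644680023), (0.03520900383591652, 0.13205021619796753), 6.379120349884033) y [0.2864 0.4154] yel [0.2986 0.3925] 0.39405841648578643
```

Request:
{"method": "play_rows", "body": {
  "commands": "0.4 1 0 0 0 1;0.4 1 0 0 0 1;0.4 1 0 0 0 1;0.4 1 0 0 0 1;0.4 1 0 0 0 1;0.4 1 0 0 0 1;0.4 1 0 0 0 1;0.4 1 0 0 0 0.2;0.4 1 0 0 0 0;0.4 1 0 0 0 0;0.4 1 0 0 0 0;0.4 1 0 0 0 0;0.4 1 0 0 0 0;0.4 1 0 0 0 0;0.4 1 0 0 0 0;0.4 1 0 0 0 0;0.4 1 0 0 0 0;0.4 1 0 0 0 0;0.4 1 0 0 0 0;0.4 1 0 0 0 0",
  "grip": 54
}}

```text
time_s: 2.1
tcp_pos: [0.5078, 0.0366, 0.2222]
ee_rot: [[-0.048, -0.999, -0.001], [-0.999, 0.048, -0.0], [0.0, 0.001, -1.0]]
wrist_force: [0.2, 0.2, -0.0]
gripper_width: 0.624
gripper_force: 0.0
```

Request:
{"method": "play_rows", "body": {
  "commands": "0.25 0.93 0 0 0 0;0.25 0.93 0 0 0 0;0.25 0.93 0 0 0 0;0.25 0.93 0 0 0 0;0.25 0.93 0 0 0 0;0.25 0.93 0 0 0 0;0.25 0.93 0 0 0 0;0.25 0.93 0 0 0 0;0.25 0.93 0 0 0 0;0.25 0.93 0 0 0 0;0.25 0.89 0 0 0 0;0 0 -0.9 0 0 0;0 0 -0.9 0 0 0;0 0 0 0 0 0;0 0 0 0 0 0"
}}

```text
time_s: 3.6
tcp_pos: [0.5904, 0.3408, 0.1684]
ee_rot: [[-0.048, -0.999, -0.0], [-0.999, 0.048, -0.001], [0.001, 0.0, -1.0]]
wrist_force: [0.6, -0.5, 1.5]
gripper_width: 0.616
gripper_force: 0.0
```

```bash
python3 - <<'E'
from h import *
from station import r,cams
np.set_printoptions(precision=4,suppress=True)
s=r.sense();i=cams.camera_info('wrist');p,d=cams.capture('wrist');cv2.imwrite('pics/w1.png',p)
X=cloud(d,i);print(s['tcp_pos'],s['ee_rot'],-i['R'].T@i['t'])
for c,m,a in blobs(mask(p,22,34),300):
    P=X[m&(d>0)];print(c,a,plane(c,i,.021),np.percentile(P,95,0),np.percentile(P,5,0))
E
```

```text
[0.5904 0.3408 0.1684] [[-0.0477 -0.9989 -0.0005]
 [-0.9989  0.0477 -0.0014]
 [ 0.0015  0.0004 -1.    ]] [0.5869 0.2631 0.33  ]
[459.8357 170.1374] 3713 [0.459  0.3315 0.021 ] [0.4762 0.3682 0.0377] [0.4485 0.2929 0.0237]
[535.0015 175.8671] 3957 [0.3899 0.3402 0.021 ] [0.41   0.3765 0.0377] [0.3813 0.3016 0.0209]
[314.1549 176.9734] 3422 [0.5918 0.3314 0.021 ] [0.6063 0.3679 0.0378] [0.5769 0.2925 0.0271]
[456.9941 224.6716] 341 [0.4581 0.3845 0.021 ] [0.4756 0.3835 0.0379] [0.4478 0.3756 0.0237]
[534.8611 229.0389] 360 [0.3833 0.3926 0.021 ] [0.4018 0.3919 0.0377] [0.3752 0.3836 0.021 ]
[314.9812 230.9404] 319 [0.5937 0.3843 0.021 ] [0.6082 0.3833 0.0378] [0.5784 0.3751 0.0265]
```

View pics/w1.png

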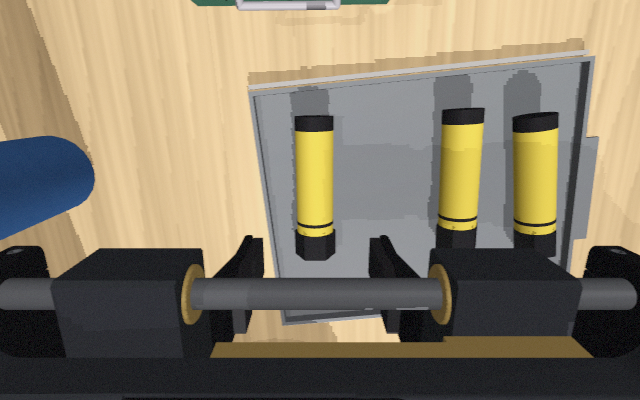

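The wrist picture shows the far flashlight lined up between the fingers, at (314,180). Its head points to +y, and the heights agree with the text. I'll grasp it now.

Request:
{"method": "play_rows", "body": {
  "commands": "0.04 0.05 -0.9 0 0 0;0 0 -0.9 0 0 0;0 0 -0.9 0 0 0;0 0 -0.9 0 0 0;0 0 -0.9 0 0 0;0 0 -0.6 0 0 0;0 0 -0.2 0 0 0;0 0 0 0 0 0;0 0 0 0 0 0"
}}

```text
time_s: 4.55
tcp_pos: [0.5927, 0.3433, 0.0116]
ee_rot: [[-0.048, -0.999, 0.003], [-0.999, 0.048, 0.002], [-0.002, -0.003, -1.0]]
wrist_force: [-0.1, -0.5, -0.7]
gripper_width: 0.618
gripper_force: 0.0
```

Request:
{"method": "play_rows", "body": {
  "commands": "0 0 0 0 0 0;0 0 0 0 0 0;0 0 0 0 0 0;0 0 0 0 0 0;0 0 0 0 0 0;0 0 0 0 0 0",
  "grip": 0
}}

```text
time_s: 5.15
tcp_pos: [0.5918, 0.3427, 0.0102]
ee_rot: [[-0.048, -0.999, 0.001], [-0.999, 0.048, 0.0], [-0.0, -0.001, -1.0]]
wrist_force: [-0.0, -0.4, 4.0]
gripper_width: 0.383
gripper_force: 30.0
```

Request:
{"method": "play_rows", "body": {
  "commands": "0 0 0.9 0 0 0;0 0 0.9 0 0 0;0 0 0.9 0 0 -1;0 0 0.9 0 0 -1;0 0 0.9 0 0 -1;0 0 0.9 0 0 -1;0 0 0.9 0 0 -1;0 0 0 0 0 -1;0 0 0 0 0 -1;0 0 0 0 0 -1;0 0 0 0 0 -1;0 -0.5 0 0 0 -1;0 -0.8 0 0 0 -0.43;0 -0.8 0 0 0 0;0 -0.8 0 0 0 0;0.1 -0.8 0 0 0 0;0.1 -0.8 0 0 0 0;0.17 -0.8 0 0 0 0;0 0 0 0 0 0;0 0 0 0 0 0"
}}

```text
time_s: 7.15
tcp_pos: [0.6025, 0.1822, 0.1985]
ee_rot: [[-0.999, 0.043, -0.0], [0.043, 0.999, 0.0], [0.0, 0.0, -1.0]]
wrist_force: [0.6, 0.4, -3.6]
gripper_width: 0.387
gripper_force: 30.0
```

Request:
{"method": "play_rows", "body": {
  "commands": "0 -0.82 0 0 0 0;0 -0.8 -0.2 0 0 0;0 0 0 0 0 0;0 0 0 0 0 0"
}}

```text
time_s: 7.55
tcp_pos: [0.6026, 0.1351, 0.1924]
ee_rot: [[-0.999, 0.041, 0.0], [0.041, 0.999, 0.0], [-0.0, 0.0, -1.0]]
wrist_force: [-0.0, 0.4, -2.1]
gripper_width: 0.382
gripper_force: 30.0
```

```bash
python3 - <<'E'
from h import *
from station import r,cams
np.set_printoptions(precision=4,suppress=True)
s=r.sense();i=cams.camera_info('wrist');p,d=cams.capture('wrist');cv2.imwrite('pics/w2.png',p)
X=cloud(d,i);print(s['tcp_pos'])
g=(X[...,2]>.099)&(X[...,2]<.108)&(d>0)&(mask(p,50,95,50,15)>0);P=X[g];print(len(P),np.percentile(P,[1,99],0))
L=P[(P[:,0]<.6)&(P[:,0]>.54)];
for y0 in (.17,.12,-.1):
  q=P[abs(P[:,1]-y0-.0)<.02];print(y0,len(q),np.percentile(q,[2,50,98],0) if len(q) else '')
b=(cv2.cvtColor(p,cv2.COLOR_BGR2GRAY)<35)&(d>0)&(X[...,2]>.05)&(X[...,2]<.1)&(X[...,0]>.53)&(X[...,0]<.67)&(abs(X[...,1]-.04)<.13)
P=X[b];print(len(P),np.percentile(P,[2,98],0))
E
```

```text
[0.6026 0.1351 0.1924]
5699 [[ 0.5138 -0.1046  0.0994]
 [ 0.6407  0.1858  0.105 ]]
0.17 1877 [[0.5227 0.1529 0.0999]
 [0.563  0.1808 0.1033]
 [0.6427 0.186  0.1048]]
0.12 517 [[0.5201 0.1009 0.1018]
 [0.5232 0.1202 0.1034]
 [0.5265 0.1391 0.1048]]
-0.1 892 [[ 0.5161 -0.1056  0.0992]
 [ 0.5962 -0.1003  0.1027]
 [ 0.626  -0.0814  0.1046]]
2823 [[ 0.5649 -0.0738  0.0514]
 [ 0.6262  0.0915  0.0732]]
```

View pics/w2.png

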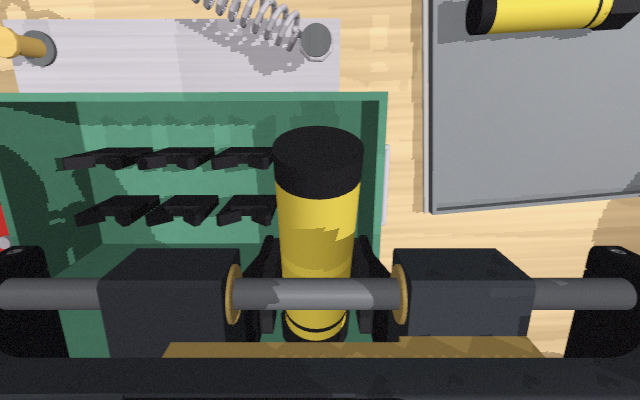

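The wrist picture shows the flashlight in hand at (318,200), right above the left-most cradle, with the box rim where it was measured. I'll lower it.

Request:
{"method": "play_rows", "body": {
  "commands": "0 -0.05 -0.8 0 0 0;0 0 -0.8 0 0 0;0 0 -0.8 0 0 0;0 0 -0.8 0 0 0;0 0 -0.6 0 0 0;0 0 -0.2 0 0 0;0 0 0 0 0 0;0 0 0 0 0 0;0 0 0 0 0 0"
}}

```text
time_s: 8.5
tcp_pos: [0.603, 0.134, 0.073]
ee_rot: [[-0.999, 0.041, 0.001], [0.041, 0.999, 0.001], [-0.001, 0.001, -1.0]]
wrist_force: [-0.8, -2.3, -1.3]
gripper_width: 0.385
gripper_force: 30.0
```

Request:
{"method": "play_rows", "body": {
  "commands": "0 0 -0.08 0 0 0;0 0 -0.06 0 0 0;0 0 0 0 0 0;0 0 0 0 0 0"
}}

```text
time_s: 8.9
tcp_pos: [0.603, 0.1337, 0.0703]
ee_rot: [[-0.999, 0.041, 0.002], [0.041, 0.999, 0.0], [-0.002, 0.0, -1.0]]
wrist_force: [-4.7, -1.6, 7.4]
gripper_width: 0.38
gripper_force: 30.0
```

Request:
{"method": "play_rows", "body": {
  "commands": "0 0 0 0 0 0;0 0 0 0 0 0;0 0 0 0 0 0;0 0 0 0 0 0",
  "grip": 52
}}

```text
time_s: 9.3
tcp_pos: [0.603, 0.1337, 0.0682]
ee_rot: [[-0.999, 0.042, 0.001], [0.042, 0.999, 0.0], [-0.001, 0.0, -1.0]]
wrist_force: [0.8, -0.2, 0.0]
gripper_width: 0.585
gripper_force: 0.0
```

Request:
{"method": "play_rows", "body": {
  "commands": "0 0 0.8 0 0 0;0 0 0.9 0 0 0;0 0 0.9 0 0 0;0 0 0.9 0 0 0;0 0 0.9 0 0 0;-0.3 0.8 0 0 0 1;-0.5 0.8 0 0 0 1;-0.5 0.8 0 0 0 1;-0.5 0.8 0 0 0 1;-0.5 0.8 0 0 0 1;-0.5 0.8 0 0 0 1;-0.5 0.8 0 0 0 1;-0.5 0.8 0 0 0 1;-0.5 0.5 0 0 0 1;-0.5 0 0 0 0 1;0 0 0 0 0 0.9;0 0 0 0 0 0;0 0 0 0 0 0"
}}

```text
time_s: 11.1
tcp_pos: [0.4587, 0.3405, 0.2003]
ee_rot: [[0.02, -1.0, 0.0], [-1.0, -0.02, 0.0], [-0.0, -0.0, -1.0]]
wrist_force: [0.6, 0.4, -0.1]
gripper_width: 0.601
gripper_force: 0.0
```

Request:
{"method": "play_rows", "body": {
  "commands": "0 0.06 -0.9 0 0 0;0 0 -0.9 0 0 0;0 0 -0.9 0 0 0;0 0 -0.9 0 0 0;0 0 -0.9 0 0 0;0 0 -0.9 0 0 0;0 0 -0.7 0 0 0;0 0 -0.2 0 0 0;0 0 0 0 0 0;0 0 0 0 0 0"
}}

```text
time_s: 12.1
tcp_pos: [0.4594, 0.3428, 0.0123]
ee_rot: [[0.022, -1.0, 0.001], [-1.0, -0.022, 0.001], [-0.001, -0.001, -1.0]]
wrist_force: [0.2, -0.5, -0.9]
gripper_width: 0.596
gripper_force: 0.0
```

Request:
{"method": "play_rows", "body": {
  "commands": "0 0 0 0 0 0;0 0 0 0 0 0;0 0 0 0 0 0;0 0 0 0 0 0;0 0 0 0 0 0;0 0 0 0 0 0",
  "grip": 0
}}

```text
time_s: 12.7
tcp_pos: [0.4588, 0.3425, 0.0121]
ee_rot: [[0.023, -1.0, 0.001], [-1.0, -0.023, 0.001], [-0.001, -0.001, -1.0]]
wrist_force: [-1.3, -0.5, 5.5]
gripper_width: 0.382
gripper_force: 30.0
```

Request:
{"method": "play_rows", "body": {
  "commands": "0 0 0.9 0 0 0;0 0 0.9 0 0 0;0 0 0.9 0 0 -1;0 0 0.9 0 0 -1;0 0 0.9 0 0 -1;0 0 0.9 0 0 -1;0 0 0.9 0 0 -1;0.2 -0.5 0 0 0 -1;0.5 -0.8 0 0 0 -1;0.5 -0.8 0 0 0 -1;0.5 -0.8 0 0 0 -1;0.5 -0.8 0 0 0 -1;0.5 -0.8 0 0 0 -0.9;0.5 -0.8 0 0 0 0;0.5 -0.8 0 0 0 0;0.5 -0.8 0 0 0 0;0.5 -0.8 0 0 0 0;0.5 -0.8 0 0 0 0;0 -0.5 0 0 0 0;0 0 0 0 0 0"
}}

```text
time_s: 14.7
tcp_pos: [0.6137, 0.0703, 0.199]
ee_rot: [[-0.999, 0.045, -0.003], [0.045, 0.999, -0.001], [0.003, -0.001, -1.0]]
wrist_force: [0.2, -0.0, -1.6]
gripper_width: 0.379
gripper_force: 30.0
```

Request:
{"method": "play_rows", "body": {
  "commands": "0 0 -0.5 0 0 0;0 0 -0.5 0 0 0;0 0 0 0 0 0;0 0 0 0 0 0;0 0 0 0 0 0"
}}

```text
time_s: 15.2
tcp_pos: [0.6149, 0.0728, 0.1713]
ee_rot: [[-0.999, 0.041, 0.002], [0.041, 0.999, 0.0], [-0.002, 0.0, -1.0]]
wrist_force: [-0.3, 0.7, -2.0]
gripper_width: 0.381
gripper_force: 30.0
```

Request:
{"method": "play_rows", "body": {
  "commands": "-0.5 -0.04 0 0 0 0;0 0 -0.8 0 0 0;0 0 -0.8 0 0 0;0 0 -0.8 0 0 0;0 0 -0.6 0 0 0;0 0 -0.3 0 0 0;0 0 0 0 0 0;0 0 0 0 0 0"
}}

```text
time_s: 16.0
tcp_pos: [0.6005, 0.0713, 0.0725]
ee_rot: [[-0.999, 0.041, 0.002], [0.041, 0.999, 0.0], [-0.002, 0.0, -1.0]]
wrist_force: [0.3, -0.6, -1.2]
gripper_width: 0.382
gripper_force: 30.0
```

Request:
{"method": "play_rows", "body": {
  "commands": "0 0 -0.06 0 0 0;0 0 -0.04 0 0 0;0 0 0 0 0 0"
}}

```text
time_s: 16.3
tcp_pos: [0.6001, 0.0712, 0.0693]
ee_rot: [[-0.999, 0.041, 0.002], [0.041, 0.999, 0.0], [-0.002, 0.001, -1.0]]
wrist_force: [-1.8, 1.7, 1.6]
gripper_width: 0.383
gripper_force: 30.0
```

Request:
{"method": "play_rows", "body": {
  "commands": "0 0 0 0 0 0;0 0 0 0 0 0;0 0 0 0 0 0;0 0 0 0 0 0",
  "grip": 52
}}

```text
time_s: 16.7
tcp_pos: [0.5996, 0.0709, 0.0684]
ee_rot: [[-0.999, 0.042, 0.0], [0.042, 0.999, -0.0], [-0.0, -0.0, -1.0]]
wrist_force: [-0.2, 0.3, -0.2]
gripper_width: 0.582
gripper_force: 0.0
```

Request:
{"method": "play_rows", "body": {
  "commands": "0 0 0.8 0 0 0;0 0 0.9 0 0 0;0 0 0.9 0 0 0;0 0 0.9 0 0 0;0 0 0.9 0 0 0;-0.65 0.9 0 0 0 1;-0.64 0.84 0 0 0 1;-0.64 0.84 0 0 0 1;-0.64 0.84 0 0 0 1;-0.64 0.84 0 0 0 1;-0.64 0.84 0 0 0 1;-0.64 0.84 0 0 0 1;-0.64 0.84 0 0 0 1;-0.64 0.84 0 0 0 1;-0.64 0.84 0 0 0 1;-0.64 0.84 0 0 0 1;0 0 0 0 0 0.5;0 0 0 0 0 0;0 0 0 0 0 0"
}}

```text
time_s: 18.6
tcp_pos: [0.3881, 0.3498, 0.2003]
ee_rot: [[0.11, -0.994, -0.0], [-0.994, -0.11, -0.0], [0.0, 0.0, -1.0]]
wrist_force: [-0.5, -0.4, 0.8]
gripper_width: 0.596
gripper_force: 0.0
```

Request:
{"method": "play_rows", "body": {
  "commands": "0.02 0 -0.9 0 0 0;0 0 -0.9 0 0 0;0 0 -0.9 0 0 0;0 0 -0.9 0 0 0;0 0 -0.9 0 0 0;0 0 -0.9 0 0 0;0 0 -0.7 0 0 0;0 0 -0.2 0 0 0;0 0 0 0 0 0;0 0 0 0 0 0"
}}

```text
time_s: 19.6
tcp_pos: [0.3894, 0.3505, 0.0123]
ee_rot: [[0.112, -0.994, 0.001], [-0.994, -0.112, 0.001], [-0.001, -0.001, -1.0]]
wrist_force: [0.1, 1.3, 0.1]
gripper_width: 0.597
gripper_force: 0.0
```

Request:
{"method": "play_rows", "body": {
  "commands": "0 0 0 0 0 0;0 0 0 0 0 0;0 0 0 0 0 0;0 0 0 0 0 0;0 0 0 0 0 0;0 0 0 0 0 0",
  "grip": 0
}}

```text
time_s: 20.2
tcp_pos: [0.3889, 0.3503, 0.012]
ee_rot: [[0.113, -0.994, 0.001], [-0.994, -0.113, 0.001], [-0.001, -0.001, -1.0]]
wrist_force: [-0.4, -0.9, 5.9]
gripper_width: 0.383
gripper_force: 30.0
```

Request:
{"method": "play_rows", "body": {
  "commands": "0 0 0.9 0 0 0;0 0 0.9 0 0 0;0 0 0.9 0 0 -1;0 0 0.9 0 0 -1;0 0 0.9 0 0 -1;0 0 0.9 0 0 -1;0 -0.3 0.9 0 0 -1;0.5 -0.8 0 0 0 -1;0.5 -0.9 0 0 0 -1;0.5 -0.9 0 0 0 -1;0.5 -0.9 0 0 0 -1;0.5 -0.9 0 0 0 -1;0.6 -0.9 0 0 0 -1;0.6 -0.9 0 0 0 -0.5;0.6 -0.9 0 0 0 0;0.6 -0.9 0 0 0 0;0.6 -0.9 0 0 0 0;0.6 -0.9 0 0 0 0;0.6 -0.9 0 0 0 0;0.25 -0.36 0 0 0 0"
}}

```text
time_s: 22.2
tcp_pos: [0.5975, 0.0071, 0.1987]
ee_rot: [[-0.999, 0.044, -0.003], [0.044, 0.999, -0.0], [0.003, -0.001, -1.0]]
wrist_force: [-0.6, -0.3, -2.3]
gripper_width: 0.38
gripper_force: 30.0
```

Request:
{"method": "play_rows", "body": {
  "commands": "0 0 -0.5 0 0 0;0 0 -0.5 0 0 0;0 0 0 0 0 0;0 0 0 0 0 0;0 0 0 0 0 0"
}}

```text
time_s: 22.7
tcp_pos: [0.5976, 0.0096, 0.1711]
ee_rot: [[-0.999, 0.041, 0.001], [0.041, 0.999, 0.0], [-0.001, 0.0, -1.0]]
wrist_force: [0.4, -0.2, -2.1]
gripper_width: 0.381
gripper_force: 30.0
```

Request:
{"method": "play_rows", "body": {
  "commands": "0 0 -0.8 0 0 0;0 0 -0.8 0 0 0;0 0 -0.8 0 0 0;0 0 -0.6 0 0 0;0 0 -0.3 0 0 0;0 0 -0.06 0 0 0;0 0 -0.04 0 0 0;0 0 0 0 0 0;0 0 0 0 0 0"
}}

```text
time_s: 23.6
tcp_pos: [0.5978, 0.0093, 0.0694]
ee_rot: [[-0.999, 0.042, 0.002], [0.042, 0.999, 0.0], [-0.002, 0.0, -1.0]]
wrist_force: [-0.4, 0.1, -2.4]
gripper_width: 0.383
gripper_force: 30.0
```

Request:
{"method": "play_rows", "body": {
  "commands": "0 0 0 0 0 0;0 0 0 0 0 0;0 0 0 0 0 0;0 0 0 0 0 0",
  "grip": 52
}}

```text
time_s: 24.0
tcp_pos: [0.5975, 0.0092, 0.0687]
ee_rot: [[-0.999, 0.042, 0.001], [0.042, 0.999, 0.0], [-0.001, 0.0, -1.0]]
wrist_force: [0.4, -0.4, 0.3]
gripper_width: 0.583
gripper_force: 0.0
```

Request:
{"method": "play_rows", "body": {
  "commands": "0 0 0.8 0 0 0;0 0 0.9 0 0 0;0 0 0.9 0 0 0;0 0 0.9 0 0 0;0 0 0.9 0 0 0;-0.5 0 0.9 0 0 0;-0.9 0 0.9 0 0 0;-0.9 0 0.9 0 0 0;-0.9 0 0.9 0 0 0;-0.9 0 0 0 0 0;0 0 0 0 0 0;0 0 0 0 0 0"
}}

```text
time_s: 25.2
tcp_pos: [0.4739, 0.0092, 0.3089]
ee_rot: [[-0.999, 0.041, 0.001], [0.041, 0.999, 0.001], [-0.001, 0.001, -1.0]]
wrist_force: [0.7, -0.4, 0.1]
gripper_width: 0.595
gripper_force: 0.0
```

```bash
python3 - <<'E'
from h import *
from station import r,cams
np.set_printoptions(precision=4,suppress=True)
s=r.sense();i=cams.camera_info('wrist');p,d=cams.capture('wrist');cv2.imwrite('pics/w3.png',p);np.save('pics/w3.npy',d)
print(s['time_s'],s['tcp_pos'],-i['R'].T@i['t'])
ii={'wrist':(p,d,i)}
for n in ['top','scene']:
    q,e=cams.capture(n);cv2.imwrite(f'pics/{n}1.png',q);np.save(f'pics/{n}1.npy',e);ii[n]=(q,e,cams.camera_info(n))
for n,(p,d,i) in ii.items():
    X=cloud(d,i);g=(mask(p,55,90,60,20)>0)&(d>0)&(X[...,2]>.13)&(X[...,0]>.6)&(abs(X[...,1]-.04)<.14)
    P=X[g];print(n,'lid',len(P),np.percentile(P,[1,50,99],0) if len(P) else '')
    for c,m,a in blobs(mask(p,22,34)&np.uint8(255*((X[...,0]>.5)&(X[...,0]<.68)&(X[...,2]<.11))),60):
        P=X[m&(d>0)];w=np.linalg.svd(P[:,:2]-P[:,:2].mean(0),full_matrices=0)[2][0]
        print(n,c,a,P.mean(0),np.percentile(P,98,0),'dir',np.degrees(np.arctan2(w[1],w[0])))
E
```

```text
25.2 [0.4739 0.0092 0.3089] [0.3968 0.0114 0.4703]
wrist lid 0 
wrist [418.6189 247.6306] 1110 [0.5746 0.1278 0.0891] [0.6077 0.1519 0.0953] dir -7.376045260730165
wrist [320.1615 253.0669] 1375 [0.5768 0.0093 0.0891] [0.6163 0.0271 0.0953] dir 0.799824989
wrist [363.8388 248.9202] 639 [0.5742 0.0621 0.0878] [0.6107 0.0866 0.0949] dir -11.90203064178245
top lid 2801 [[ 0.6785 -0.0972  0.1319]
 [ 0.6909  0.0414  0.2089]
 [ 0.7048  0.1775  0.2672]]
top [312.8174 152.7739] 115 [0.6263 0.0748 0.0909] [0.6419 0.0878 0.0985] dir 151.22195198208405
top [290.2366 159.4464] 224 [0.6081 0.1334 0.0902] [0.6303 0.15   0.0983] dir 166.24994485323825
scene lid 1561 [[ 0.6872 -0.0943  0.132 ]
 [ 0.6997  0.0708  0.213 ]
 [ 0.709   0.1794  0.2686]]
scene [307.1325 215.1199] 317 [0.5813 0.0158 0.0889] [0.6189 0.0271 0.0997] dir 1.734900101529054
scene [318.391  230.0239] 376 [0.5889 0.078  0.0889] [0.6303 0.0889 0.0997] dir 0.8613229716426897
scene [330.4292 245.3982] 452 [0.5958 0.1392 0.0902] [0.6428 0.1504 0.0992] dir -0.818139993626729
```

View pics/w3.png

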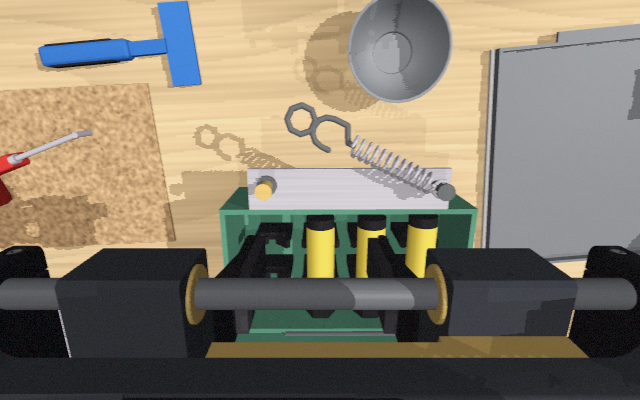

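The wrist picture shows all three flashlights in their cradles at (320,250), (371,250) and (421,250). The hook's eye is at (300,120) and the post at (263,190). The lid leans back at about 1.73 rad, so I'll check what is behind it before pushing.

```bash
python3 - <<'E'
from h import *
from station import cams
np.set_printoptions(precision=3,suppress=True)
for n in ['top','scene']:
    d=np.load(f'pics/{n}1.npy');X=cloud(d,cams.camera_info(n))
    for x0 in np.arange(.68,.86,.02):
        m=(d>0)&(abs(X[...,0]-x0)<.01)&(X[...,1]>.03)&(X[...,1]<.26);print(n,round(x0,2),np.percentile(X[m][:,2],[90,100]),m.sum())
E
```

```text
top 0.68 [0.166 0.207] 1370
top 0.7 [0.266 0.306] 1329
top 0.72 [0.004 0.006] 152
top 0.74 [0.003 0.007] 128
top 0.76 [0.003 0.007] 114
top 0.78 [0.003 0.005] 101
top 0.8 [0.101 0.122] 800
top 0.82 [0.115 0.12 ] 556
top 0.84 [0.104 0.12 ] 497
scene 0.68 [0.088 0.132] 1069
scene 0.7 [0.267 0.307] 1816
scene 0.72 [0.005 0.27 ] 597
scene 0.74 [0.005 0.007] 606
scene 0.76 [0.005 0.008] 631
scene 0.78 [0.005 0.008] 476
scene 0.8 [0.103 0.118] 567
scene 0.82 [0.118 0.121] 803
scene 0.84 [0.102 0.121] 759
```

Request:
{"method": "play_rows", "body": {
  "commands": "0 0.2 0.8 0 0 0;0.2 0.4 0.8 0 0 0;0.7 0.4 0.8 0 0 0;0.9 0.5 0 0 0 0;0.9 0.5 0 0 0 0;0.9 0.5 0 0 0 0;0.9 0.5 0 0 0 0;0.9 0.5 0 0 0 0;0.9 0.5 0 0 0 0;0.9 0.5 0 0 0 0;0.9 0.2 0 0 0 0;0.8 0 0 0 0 0;0 0 0 0 0 0;0 0 0 0 0 0",
  "grip": 0
}}

```text
time_s: 26.75
tcp_pos: [0.742, 0.1501, 0.3774]
ee_rot: [[-0.999, 0.042, -0.004], [0.042, 0.999, -0.002], [0.004, -0.002, -1.0]]
wrist_force: [0.1, 0.3, 0.5]
gripper_width: 0.002
gripper_force: 0.0
```

Request:
{"method": "play_rows", "body": {
  "commands": "0 0 -0.9 0 0 0;0 0 -0.9 0 0 0;0 0 -0.9 0 0 0;0 0 -0.9 0 0 0;0 0 -0.87 0 0 0;0 0 0 0 0 0;0 0 0 0 0 0"
}}

```text
time_s: 27.45
tcp_pos: [0.741, 0.1499, 0.2475]
ee_rot: [[-0.999, 0.041, 0.001], [0.041, 0.999, -0.001], [-0.001, -0.001, -1.0]]
wrist_force: [-0.1, 0.3, 1.2]
gripper_width: 0.004
gripper_force: 0.0
```

Request:
{"method": "play_rows", "body": {
  "commands": "-0.4 0 0 0 0 0;-0.4 0 0 0 0 0;-0.4 0 0 0 0 0;-0.4 0 0 0 0 0;-0.4 0 0 0 0 0;-0.4 0 0 0 0 0;-0.45 0 -0.1 0 0 0;-0.45 0 -0.1 0 0 0;-0.42 0 -0.19 0 0 0;-0.42 0 -0.19 0 0 0"
}}

```text
time_s: 28.45
tcp_pos: [0.6191, 0.1514, 0.2329]
ee_rot: [[-0.999, 0.041, 0.01], [0.041, 0.999, 0.004], [-0.009, 0.004, -1.0]]
wrist_force: [2.1, 1.4, 0.2]
gripper_width: 0.007
gripper_force: 1.0
```

Request:
{"method": "play_rows", "body": {
  "commands": "-0.38 0 -0.3 0 0 0;-0.38 0 -0.3 0 0 0;-0.32 0 -0.36 0 0 0;-0.32 0 -0.36 0 0 0;-0.24 0 -0.4 0 0 0;-0.24 0 -0.4 0 0 0;-0.16 0 -0.44 0 0 0;-0.16 0 -0.44 0 0 0;0 0 0 0 0 0"
}}

```text
time_s: 29.35
tcp_pos: [0.5511, 0.1505, 0.14]
ee_rot: [[-0.999, 0.041, 0.001], [0.041, 0.999, 0.001], [-0.001, 0.001, -1.0]]
wrist_force: [-0.3, -0.8, 0.2]
gripper_width: 0.007
gripper_force: 0.0
```

Request:
{"method": "play_rows", "body": {
  "commands": "-0.02 0 -0.3 0 0 0;-0.02 0 -0.3 0 0 0;-0.02 0 -0.3 0 0 0;0 0 -0.15 0 0 0;0 0 -0.1 0 0 0;0 0 0 0 0 0;0 0 0 0 0 0;0 0 0 0 0 0"
}}

```text
time_s: 30.15
tcp_pos: [0.5499, 0.1506, 0.11]
ee_rot: [[-0.999, 0.039, 0.003], [0.039, 0.999, -0.0], [-0.003, 0.0, -1.0]]
wrist_force: [-11.2, 0.7, 29.0]
gripper_width: 0.003
gripper_force: 14.4
```

The lid reads shut: the tip stopped at z=0.110 under load. Next I'll lift away and head for the puller.

Request:
{"method": "play_rows", "body": {
  "commands": "0 0 0.5 0 0 0;0 0 0.9 0 0 0;0 0 0.9 0 0 0;0 0 0.9 0 0 0;0 -0.9 0.9 0 0 1;-0.2 -1 0.4 0 0 1;-0.2 -1 0 0 0 1;-0.2 -1 0 0 0 1;-0.2 -1 0 0 0 1;-0.2 -1 0 0 0 1;-0.2 -1 0 0 0 1;-0.2 -1 0 0 0 1;-0.2 -1 0 0 0 1;-0.2 -1 0 0 0 1;-0.2 -1 0 0 0 1;-0.2 -1 0 0 0 1;-0.2 -1 0 0 0 1;-0.2 -1 0 0 0 0;-0.2 -1 0 0 0 0;0 0 0 0 0 0",
  "grip": 45
}}

```text
time_s: 32.15
tcp_pos: [0.4642, -0.2994, 0.2383]
ee_rot: [[0.327, -0.945, -0.002], [-0.945, -0.327, 0.0], [-0.001, 0.002, -1.0]]
wrist_force: [0.7, 0.8, -0.6]
gripper_width: 0.516
gripper_force: 0.0
```

```bash
python3 - <<'E'
from h import *
from station import r,cams
np.set_printoptions(precision=4,suppress=True)
s=r.sense();i=cams.camera_info('wrist');p,d=cams.capture('wrist');cv2.imwrite('pics/w4.png',p);np.save('pics/w4.npy',d)
print(s['time_s'],s['tcp_pos'],s['ee_rot'][:,1])
ii={'wrist':(p,d,i)}
for n in ['top','scene']:
    q,e=cams.capture(n);cv2.imwrite(f'pics/{n}2.png',q);np.save(f'pics/{n}2.npy',e);ii[n]=(q,e,cams.camera_info(n))
for n,(p,d,i) in ii.items():
    X=cloud(d,i)
    R=((mask(p,0,8,150,40)|mask(p,172,180,150,40))>0)&(d>0)&(X[...,1]<-.25)&(X[...,0]<.62)
    T=R&(X[...,2]>.031)&(X[...,2]<.042);P=X[T]
    if len(P)>50: print(n,'puller top',len(P),P.mean(0),cv2.minAreaRect(P[:,:2].astype(np.float32)))
    g=(mask(p,55,90,60,20)>0)&(d>0)&(X[...,2]>.09)&(X[...,0]>.5)&(X[...,0]<.75)&(abs(X[...,1]-.04)<.14)
    P=X[g]
    if len(P)>50: print(n,'lid z',np.percentile(P[:,2],[2,50,98]),np.percentile(P[:,0],[1,99]))
    hsv=cv2.cvtColor(p,cv2.COLOR_BGR2HSV)
    b=(mask(p,5,22,60,60)==0)&(R==0)&(d>0)&(X[...,2]>.012)&(X[...,2]<.045)&(X[...,0]>.38)&(X[...,0]<.57)&(X[...,1]<-.26)&(X[...,1]>-.5)
    P=X[b];
    if len(P)>10: print(n,'rod',len(P),np.percentile(P,[1,99],0))
    h=(d>0)&(abs(X[...,2]-.122)<.008)&(hsv[...,1]<90)&(X[...,0]>.38)&(X[...,0]<.475)&(abs(X[...,1])<.12)
    P=X[h]
    if len(P)>10: print(n,'hook',len(P),np.percentile(P,[1,99],0), P[np.argsort(P[:,1])[:10]].mean(0))
E
```

```text
32.15 [ 0.4642 -0.2994  0.2383] [-0.945  -0.3272  0.0017]
wrist puller top 3283 [ 0.4732 -0.4308  0.0346] ((0.46861040592193604, -0.4173360764980316), (0.09108756482601166, 0.07332459092140198), 17.264331817626953)
wrist lid z [0.1083 0.1102 0.1119] [0.63   0.6573]
wrist rod 610 [[ 0.4267 -0.3818  0.0306]
 [ 0.461  -0.2903  0.0371]]
top lid z [0.1051 0.1106 0.1157] [0.5165 0.678 ]
top rod 54 [[ 0.4259 -0.3483  0.0269]
 [ 0.4479 -0.2874  0.0401]]
top hook 211 [[ 0.4019 -0.0158  0.1143]
 [ 0.4733  0.1074  0.1298]] [ 0.4159 -0.016   0.1235]
scene puller top 160 [ 0.4107 -0.4386  0.0373] ((-0.2094031572341919, -0.5551862716674805), (1.4868543148040771, 0.06714290380477905), 11.685704231262207)
scene lid z [0.107 0.114 0.117] [0.522  0.6845]
scene rod 52 [[ 0.4272 -0.3845  0.0146]
 [ 0.4608 -0.2884  0.041 ]]
scene hook 90 [[ 0.4064 -0.0158  0.1149]
 [ 0.474   0.116   0.13  ]] [ 0.4151 -0.0128  0.1264]
```

View pics/w4.png

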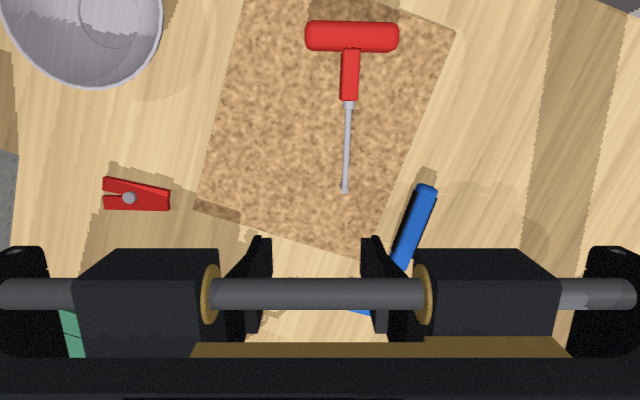

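View pics/top2.png

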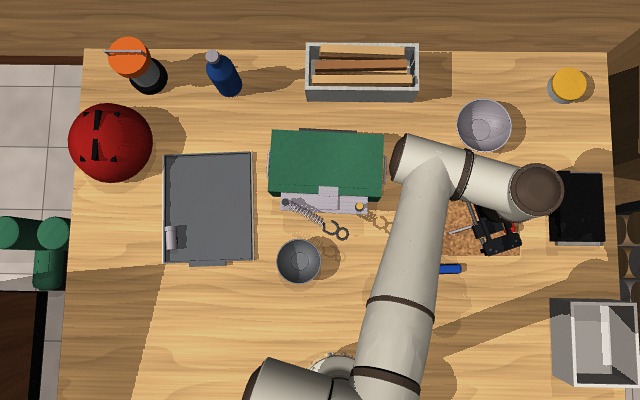

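The pictures show the lid flat at z≈0.110, so it is shut. The puller is at (350,75) in the wrist picture with its tip at (345,190), and the measured tip agrees with the rod's given length. I'll grasp the neck.

Request:
{"method": "play_rows", "body": {
  "commands": "0 -0.9 0 0 0 -0.2;0 -0.9 -0.5 0 0 0;0 -0.9 -0.8 0 0 0;0.03 -0.83 -0.8 0 0 0;0 0 -0.9 0 0 0;0 0 -0.9 0 0 0;0 0 -0.9 0 0 0;0 0 -0.9 0 0 0;0 0 -0.9 0 0 0;0 0 -0.6 0 0 0;0 0 -0.35 0 0 0;0 0 0 0 0 0;0 0 0 0 0 0"
}}

```text
time_s: 33.6
tcp_pos: [0.467, -0.4026, 0.0136]
ee_rot: [[0.304, -0.953, 0.001], [-0.953, -0.304, -0.001], [0.001, -0.001, -1.0]]
wrist_force: [0.5, 0.5, -0.1]
gripper_width: 0.517
gripper_force: 0.0
```

Request:
{"method": "play_rows", "body": {
  "commands": "0 0 -0.05 0 0 0;0 0 0 0 0 0;0 0 0 0 0 0;0 0 0 0 0 0;0 0 0 0 0 0;0 0 0 0 0 0;0 0 0 0 0 0",
  "grip": 0
}}

```text
time_s: 34.3
tcp_pos: [0.4658, -0.4028, 0.0118]
ee_rot: [[0.303, -0.953, -0.001], [-0.953, -0.303, -0.0], [-0.0, 0.001, -1.0]]
wrist_force: [-3.6, -0.5, 4.0]
gripper_width: 0.208
gripper_force: 29.9
```

Request:
{"method": "play_rows", "body": {
  "commands": "0 0 0.5 0 0 0;0 0 0.9 0 0 0;0 0 0.9 0 0 0;0 0 0.9 0 0 0;0 0 0.9 0 0 0;0 0 0.9 0 0 0;0 0 0.5 0 0 0;0 0 0 0 0 0;0 0 0 0 0 0"
}}

```text
time_s: 35.2
tcp_pos: [0.4658, -0.4021, 0.1752]
ee_rot: [[0.302, -0.953, -0.001], [-0.953, -0.302, 0.001], [-0.002, 0.0, -1.0]]
wrist_force: [-0.5, 0.1, -2.4]
gripper_width: 0.204
gripper_force: 29.9
```

```bash
python3 - <<'E'
from h import *
from station import r,cams
np.set_printoptions(precision=4,suppress=True)
pt=np.load('pics/w3.npy');pw=cv2.imread('pics/w3.png');
c=cv2.resize(pw[85:210,180:480],None,fx=2.6,fy=2.6,interpolation=cv2.INTER_CUBIC)
tp=cv2.imread('pics/top2.png')[190:250,270:400];c2=cv2.resize(tp,(780,360),interpolation=cv2.INTER_CUBIC)
cv2.imwrite('pics/hk.png',np.vstack([cv2.resize(c,(560,233)),cv2.resize(c2,(560,258))]))
i=dict(cams.camera_info('top'))
# wrist pose at w3: tcp .4739 .0092 .3089, cam at .3968 .0114 .4703 ; rebuild R from ee_rot now vs then
s=r.sense();iw=cams.camera_info('wrist');Rt=s['ee_rot'];
M=np.asarray(iw['R'])@Rt; o=Rt.T@(-np.asarray(iw['R']).T@iw['t']-s['tcp_pos']);
R3=np.array([[-.999,.041,.001],[.041,.999,.001],[-.001,.001,-1.]]);R3=np.linalg.svd(R3);R3=R3[0]@R3[2]
Rw=M@R3.T;tw=-Rw@(np.array([.4739,.0092,.3089])+R3@o);i3=dict(mtx=iw['mtx'],R=Rw,t=tw);np.save('pics/i3.npy',np.hstack([Rw,tw[:,None]]))
def holes(p,i,roi,amin,n):
    u0,v0,u1,v1=roi;hsv=cv2.cvtColor(p,cv2.COLOR_BGR2HSV)[v0:v1,u0:u1]
    m=np.uint8(255*(hsv[...,1]<70)*(hsv[...,2]<170))
    f=4;m=cv2.resize(m,None,fx=f,fy=f,interpolation=cv2.INTER_LINEAR);m=np.uint8(255*(m>100))
    cs,h=cv2.findContours(m,cv2.RETR_CCOMP,cv2.CHAIN_APPROX_NONE)
    for k,cc in enumerate(cs):
        a=cv2.contourArea(cc)/f/f
        if h[0][k][3]>=0 and a>amin:
            q=cv2.moments(cc);px=np.array([q['m10'],q['m01']])/q['m00']/f+[u0,v0];print(n,px,a,plane(px,i,.122))
holes(tp0:=cv2.imread('pics/top2.png'),i,(320,215,360,250),10,'top')
holes(pw,i3,(275,90,345,160),60,'w3')
print(s['tcp_pos'],s['ee_rot'][:,0],s['gripper_width'])
E
```

```text
top [342.1796 233.7502] 61.1875 [ 0.4152 -0.0038  0.122 ]
w3 [301.1543 119.7625] 364.1875 [ 0.4156 -0.0028  0.122 ]
[ 0.4658 -0.4021  0.1752] [ 0.3023 -0.9532 -0.0016] 0.20396619800299456
```

View pics/hk.png

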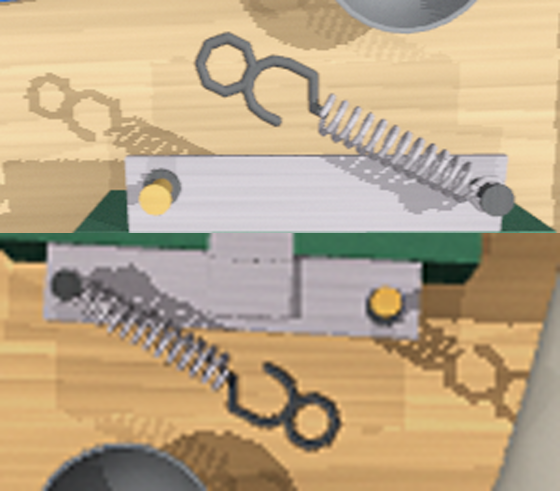

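The crop shows the eye at (223,65), with the hook's leg on the front side and its tip on the box side. Both views put the eye at (0.4154, -0.0033), 163 mm from the pivot as expected. I'll bring the puller's tip above it.

Request:
{"method": "play_rows", "body": {
  "commands": "-0.1 0.5 0 0 0 -0.5;-0.2 0.8 0 0 0 -0.5;-0.2 0.9 0 0 0 -0.5;-0.2 0.9 0 0 0 -0.5;-0.2 0.9 0 0 0 -0.33;-0.2 0.9 0 0 0 0;-0.2 0.9 0 0 0 0;-0.2 0.9 0 0 0 0;-0.2 0.9 0 0 0 0;-0.2 0.9 0 0 0 0;-0.14 0.89 -0.4 0 0 0;0 0 0 0 0 0;0 0 0 0 0 0;0 0 0 0 0 0"
}}

```text
time_s: 36.6
tcp_pos: [0.405, -0.1213, 0.1639]
ee_rot: [[-0.042, -0.999, -0.001], [-0.999, 0.042, -0.0], [0.0, 0.001, -1.0]]
wrist_force: [0.6, 0.0, -1.5]
gripper_width: 0.204
gripper_force: 29.9
```

```bash
python3 - <<'E'
from h import *
from station import r,cams
np.set_printoptions(precision=4,suppress=True)
s=r.sense();tp=np.array(s['tcp_pos']);x=-s['ee_rot'][:,0];print(tp,x,s['gripper_width'],'pred tip',tp+.1173*x+[0,0,-.0078],s['wrist_force'])
out=[]
for n,k in (('top',7),('scene',7)):
    p,d=cams.capture(n);i=cams.camera_info(n);cv2.imwrite(f'pics/{n}3.png',p);np.save(f'pics/{n}3.npy',d)
    c=proj(tp+.06*x,i).astype(int);print(n,'tip px',proj(tp+.1173*x+[0,0,-.0078],i),'rodend px',proj(tp+.1173*x+[0,0,.0192],i),'eye px',proj(np.array([.4154,-.0033,.122]),i))
    e=proj(np.array([.4154,-.0033,.13]),i).astype(int);q=p[max(e[1]-30,0):e[1]+30,e[0]-32:e[0]+48];out.append(cv2.resize(q,(400,300),interpolation=cv2.INTER_CUBIC));print(e)
cv2.imwrite('pics/tip.png',np.hstack(out))
E
```

```text
[ 0.405  -0.1213  0.1639] [ 0.0423  0.9991 -0.0002] 0.20365558197954678 pred tip [ 0.41   -0.0041  0.1561] [ 0.6318  0.0243 -1.461 ]
top tip px [342.4885 235.1903] rodend px [342.6508 234.65  ] eye px [341.9882 233.6486]
[342 233]
scene tip px [350.8274 169.0835] rodend px [351.4707 161.8238] eye px [348.825  178.7739]
[348 176]
```

View pics/tip.png

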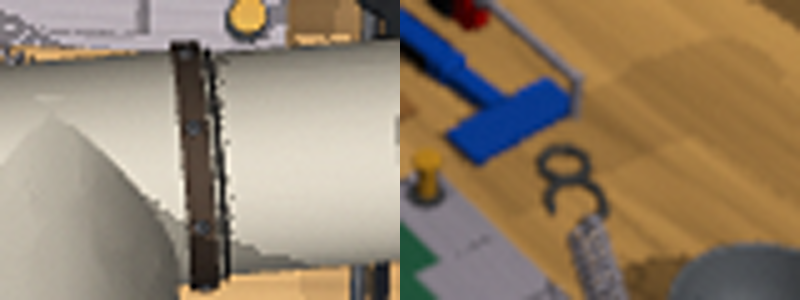

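The scene crop shows the tip at (575,112) and the eye ring at (563,162), and both match the predicted pixels. The arm hides them from the top camera. I'll shift about 5 mm in x and lower the tip into the eye.

Request:
{"method": "play_rows", "body": {
  "commands": "0.18 0.03 0 0 0 0;0 0 0 0 0 0;0 0 -0.5 0 0 0;0 0 -0.5 0 0 0;0 0 -0.4 0 0 0;0 0 -0.1 0 0 0;0 0 0 0 0 0;0 0 0 0 0 0"
}}

```text
time_s: 37.5
tcp_pos: [0.4109, -0.1202, 0.1199]
ee_rot: [[-0.042, -0.999, 0.001], [-0.999, 0.042, -0.0], [0.0, -0.001, -1.0]]
wrist_force: [0.2, -1.1, -1.6]
gripper_width: 0.204
gripper_force: 29.9
```

```bash
cat > sc.py <<'E'
from h import *
from station import r,cams
import sys
np.set_printoptions(precision=4,suppress=True)
s=r.sense();tp=np.array(s['tcp_pos']);x=-s['ee_rot'][:,0];t=tp+.1173*x+[0,0,-.0078]
B=np.array([[.9991,.0419],[-.0419,.9991]]);b=B.T@(t[:2]-[.598,.0405])
print('tip',t,'box',b,'wf',s['wrist_force'],'from pivot',np.hypot(b[0]+.109,b[1]-.095),'th',np.arctan2(-(b[0]+.109),-(b[1]-.095)))
p,d=cams.capture('scene');i=cams.camera_info('scene');e=proj(t,i).astype(int);print('tip px',proj(t,i),'crop origin',e-[40,30])
cv2.imwrite(sys.argv[1],cv2.resize(p[e[1]-30:e[1]+30,e[0]-40:e[0]+40],(640,480),interpolation=cv2.INTER_CUBIC))
E
python3 sc.py pics/s4.png
```

```text
tip [ 0.4158 -0.003   0.1121] box [-0.1802 -0.0511] wf [ 0.2224 -1.0909 -1.6357] from pivot 0.16248753382512035 th 0.4533747935228676
tip px [348.568  181.3765] crop origin [308 151]
```

View pics/s4.png

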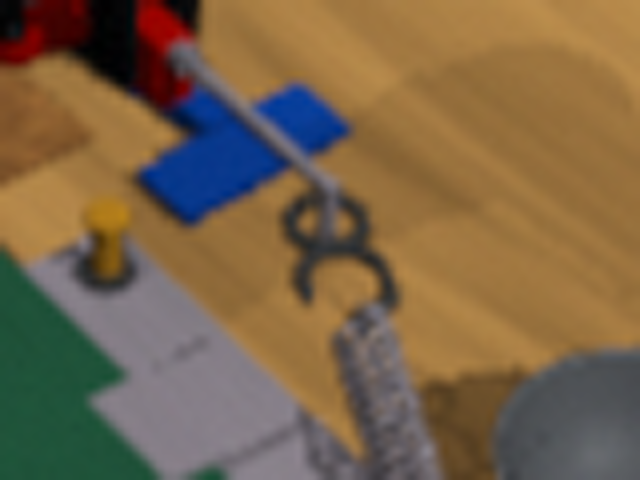

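The tip is inside the eye ring at (330,220) in the crop. I'll stretch now.

Request:
{"method": "play_rows", "body": {
  "commands": "-0.02 -0.3 0 0 0 0;-0.02 -0.4 0 0 0 0;-0.02 -0.4 0 0 0 0;-0.03 -0.4 0 0 0 0;-0.03 -0.4 0 0 0 0;-0.03 -0.4 0 0 0 0;-0.03 -0.4 0 0 0 0;-0.02 -0.34 0 0 0 0;0 0 0 0 0 0;0 0 0 0 0 0;0 0 0 0 0 0"
}}

```text
time_s: 38.65
tcp_pos: [0.4052, -0.2108, 0.1192]
ee_rot: [[-0.045, -0.999, 0.003], [-0.999, 0.045, 0.003], [-0.003, -0.002, -1.0]]
wrist_force: [3.8, 10.8, -1.6]
gripper_width: 0.209
gripper_force: 30.0
```

```bash
python3 sc.py pics/s5.png
```

```text
tip [ 0.4104 -0.0936  0.1117] box [-0.1818 -0.1418] wf [ 3.8301 10.7569 -1.6459] from pivot 0.24774923870062732 th 0.29815425464490247
tip px [331.0169 164.9779] crop origin [291 134]
```

View pics/s5.png

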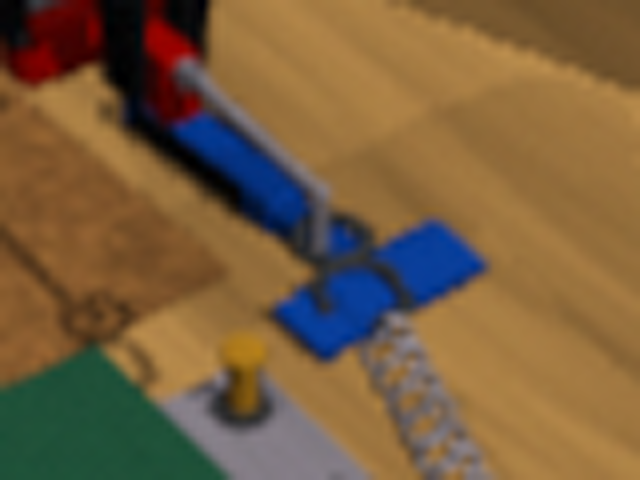

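The spring is stretched by about 80 mm (11.4 N), with the J's tip past the post. I'll swing it in.

Request:
{"method": "play_rows", "body": {
  "commands": "0.3 -0.09 0 0 0 0;0.3 -0.08 0 0 0 0;0.3 -0.08 0 0 0 0;0.3 -0.08 0 0 0 0;0.3 -0.06 0 0 0 0;0.3 -0.04 0 0 0 0;0.3 -0.03 0 0 0 0;0.33 -0.02 0 0 0 0;0 0 0 0 0 0;0 0 0 0 0 0;0 0 0 0 0 0"
}}

```text
time_s: 39.8
tcp_pos: [0.473, -0.2245, 0.1174]
ee_rot: [[-0.042, -0.999, -0.01], [-0.999, 0.042, 0.004], [-0.004, 0.01, -1.0]]
wrist_force: [-3.5, 8.9, -0.0]
gripper_width: 0.21
gripper_force: 30.1
```

```bash
python3 sc.py pics/s6.png
```

```text
tip [ 0.4779 -0.1073  0.1101] box [-0.1138 -0.1527] wf [-3.5303  8.95   -0.0305] from pivot 0.2477476767760475 th 0.019268357787702264
tip px [310.898  171.5887] crop origin [270 141]
```

View pics/s6.png

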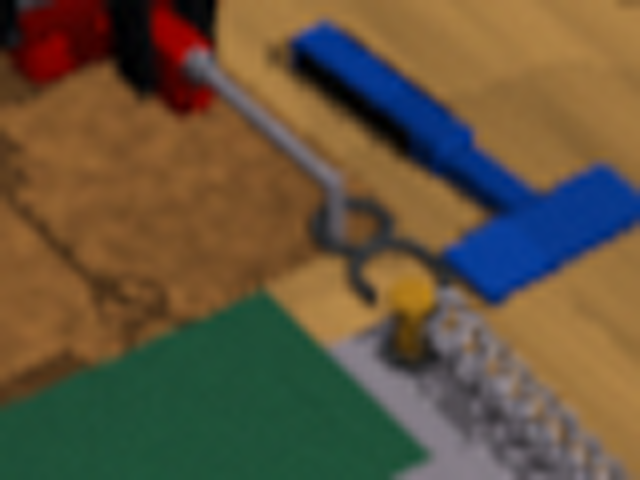

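The picture shows the J's tip at (368,297), past the post at (410,320). The side force of 3.5 N suggests the coil's end is touching the post, which fits: at 80 mm stretch the coil reaches about 184 mm, and the post is at 185 mm. I'll ease off to about 72.5 mm so it can swing in.

Request:
{"method": "play_rows", "body": {
  "commands": "0 0.1 0 0 0 0;0 0.1 0 0 0 0;0.03 0.05 0 0 0 0;0.03 0 0 0 0 0;0 0 0 0 0 0;0 0 0 0 0 0"
}}

```text
time_s: 40.45
tcp_pos: [0.4761, -0.2161, 0.1176]
ee_rot: [[-0.043, -0.999, -0.007], [-0.999, 0.043, 0.005], [-0.005, 0.007, -1.0]]
wrist_force: [-1.2, 13.4, -0.3]
gripper_width: 0.206
gripper_force: 30.0
```

```bash
python3 sc.py pics/s7.png
```

```text
tip [ 0.4811 -0.0989  0.1103] box [-0.111  -0.1442] wf [-1.2252 13.3749 -0.3016] from pivot 0.23919171329854516 th 0.008316956455555382
tip px [311.6987 173.381 ] crop origin [271 143]
```

View pics/s7.png

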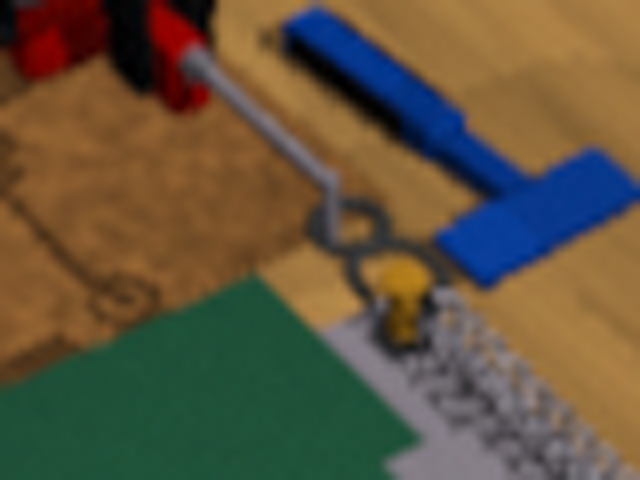

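```bash
python3 - <<'E'
from h import *
from station import cams,r
np.set_printoptions(precision=4,suppress=True)
i=cams.camera_info('scene');B=np.array([[.9991,.0419],[-.0419,.9991]])
f=lambda o,c:B.T@(plane(np.array(o)+np.array(c)/8,i,.122)[:2]-[.598,.0405])
print('s6 eye',f((270,141),(352,226)),'Jtip',f((270,141),(368,297)))
print('s7 eye',f((271,143),(348,225)),'leg',f((271,143),(440,270)))
print('post px',8*(proj(np.array([*(B@[-.109,-.09]+[.598,.0405]),.122]),i)-[271,143]))
s=r.sense();print(s['wrist_force'],s['moment'],s['joints'])
E
```

```text
s6 eye [-0.1199 -0.1449] Jtip [-0.1023 -0.1084]
s7 eye [-0.1163 -0.1369] leg [-0.1302 -0.0967]
post px [403.4316 301.851 ]
[-1.8492 12.7727 -0.1267] [4.1229 0.5534 0.2353] [ -6.7741  18.4216 -21.7023  -0.3323 -50.2929   4.5457]
```

Request:
{"method": "play_rows", "body": {
  "commands": "0.1 0 0 0 0 0;0.1 0 0 0 0 0;0 0 0 0 0 0;0 0 0 0 0 0;0 0 0 0 0 0"
}}

```text
time_s: 41.0
tcp_pos: [0.4803, -0.2154, 0.1168]
ee_rot: [[-0.042, -0.999, -0.011], [-0.999, 0.042, 0.007], [-0.006, 0.011, -1.0]]
wrist_force: [-4.6, 16.3, -0.0]
gripper_width: 0.204
gripper_force: 30.2
```

```bash
python3 sc.py pics/s8.png
```

```text
tip [ 0.4852 -0.0982  0.1098] box [-0.1068 -0.1433] wf [-4.5797 16.3119 -0.0409] from pivot 0.23831200424999427 th -0.009073037989807823
tip px [310.7272 174.1966] crop origin [270 144]
```

View pics/s8.png

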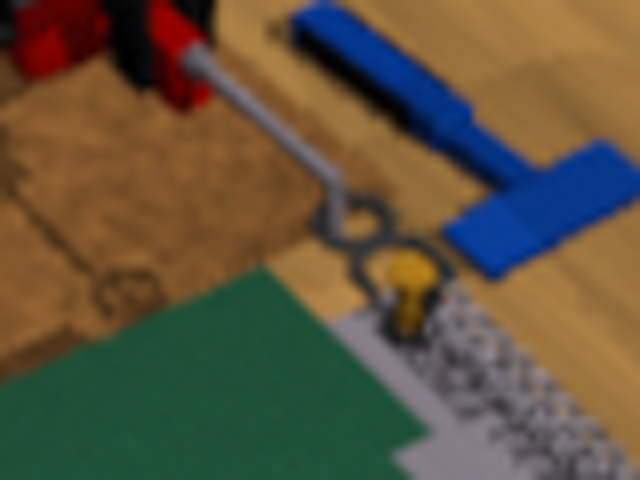

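The J's tip is now on the box side of the post at (375,305), with the leg on the front side. I'll ease the hook back.

Request:
{"method": "play_rows", "body": {
  "commands": "0 0.12 0 0 0 0;-0.03 0.15 0 0 0 0;-0.03 0.2 0 0 0 0;0 0 0 0 0 0;0 0 0 0 0 0"
}}

```text
time_s: 41.55
tcp_pos: [0.4818, -0.2033, 0.1184]
ee_rot: [[-0.042, -0.999, -0.003], [-0.999, 0.042, 0.003], [-0.002, 0.003, -1.0]]
wrist_force: [0.6, 7.9, -1.2]
gripper_width: 0.201
gripper_force: 29.9
```

```bash
python3 sc.py pics/s9.png; python3 - <<'E'
from h import *
from station import cams
p,d=cams.capture('scene');i=cams.camera_info('scene')
B=np.array([[.9991,.0419],[-.0419,.9991]]);e=proj(np.array([*(B@[-.109,-.09]+[.598,.0405]),.122]),i).astype(int)
q=p[e[1]-14:e[1]+14,e[0]-18:e[0]+18];g=cv2.cvtColor(q,cv2.COLOR_BGR2HSV)
# text map: Y brass, # dark wire, . other
for r in range(q.shape[0]):print(''.join('Y' if 12<h<32 and s>130 and v>110 else '#' if v<85 else '.' for h,s,v in g[r]))
E
```

```text
tip [ 0.4868 -0.0861  0.1108] box [-0.1058 -0.1312] wf [ 0.5835  7.9154 -1.2236] from pivot 0.22621050813714047 th -0.014232045941044975
tip px [312.6728 176.2591] crop origin [272 146]
Y.........YYYYYYYYYYYYYYYY####......
Y..YY..#...YYYYYYYYYYYYYYYY###......
YYYYYY......YYYYYYYYYYYYYYY.........
YYYYYYYY....Y.YYYYYYYYYYY.#.........
YYYYYYYYY......YYYYYYYYY............
YYYY..Y.##.#####.YYYYY..............
YYY....###....###.YYYY#.............
YYY..YY###..YYY###YYY.#.............
.YYYYYY###..YYY.#.YYYY##............
YYYYYYY###..YYY.#YYYYYY.#...........
YYYYYYYY####..##YYYYYYYY.#.........Y
.YYYYYYY.######.YYYYY.#.Y.#......YYY
#.YYYYYYYYY.##.YYYYYYY##.YY#...YYYYY
##.YYYYYYYYY##YYYYYYYY.##.YY..YYYYYY
###.YYYYYYYY.#....YY..Y###YYYYYYYYYY
####.YYYYYYY.##.##.Y....##YYYYYYYYYY
#####.YYYY...####.YY#.#....YYYYYYYYY
######........###...###.....YYYYYYYY
#######.......##########.....YYYYYYY
########......#########.......YYYYYY
#########......#######...#.....YYYYY
##########.......###.............YYY
###########...........##.........YYY
############.........####..........Y
#############............#.........Y
##############..........##.....#....
###############.....................
################...........###......
```

Request:
{"method": "play_rows", "body": {
  "commands": "-0.03 0.15 0 0 0 0;0 0.15 0 0 0 0;-0.03 0.15 0 0 0 0;0 0.13 0 0 0 0;0 0 0 0 0 0;0 0 0 0 0 0;0 0 0 0 0 0"
}}

```text
time_s: 42.35
tcp_pos: [0.4814, -0.1871, 0.1194]
ee_rot: [[-0.042, -0.999, -0.0], [-0.999, 0.042, -0.0], [0.0, 0.0, -1.0]]
wrist_force: [-0.1, 0.9, -1.1]
gripper_width: 0.205
gripper_force: 29.9
```

```bash
python3 sc.py pics/s10.png
```

```text
tip [ 0.4863 -0.0699  0.1116] box [-0.1069 -0.115 ] wf [-0.1112  0.8996 -1.0667] from pivot 0.20996602533232583 th -0.009771842289608994
tip px [316.0385 178.9222] crop origin [276 148]
```

View pics/s10.png

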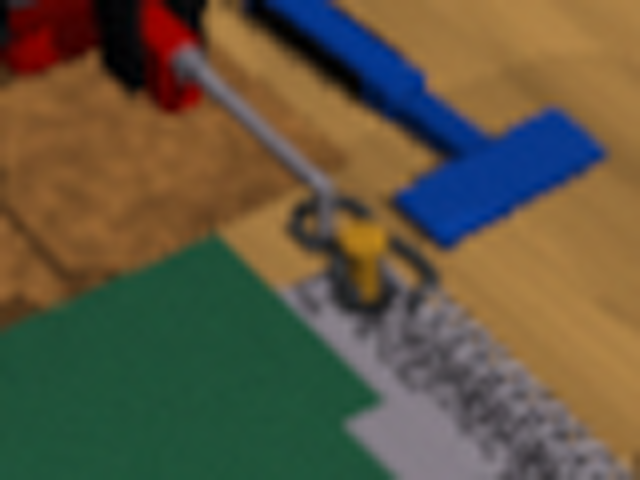

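The pull is now borne by the post and the puller is unloaded, with the hook round the post at (365,260). I'll lift the puller out and take it back to the mat.

Request:
{"method": "play_rows", "body": {
  "commands": "0 0 0.3 0 0 0;0 0 0.5 0 0 0;0 0 0.7 0 0 0;0 0 0.7 0 0 0;-0.05 -0.8 0 0 0 0.4;-0.05 -0.8 0 0 0 0.4;-0.05 -0.8 0 0 0 0.4;-0.05 -0.8 0 0 0 0.4;-0.05 -0.8 0 0 0 0.4;-0.05 -0.8 0 0 0 0.33;-0.05 -0.8 0 0 0 0;-0.05 -0.8 0 0 0 0;-0.12 -0.8 0 0 0 0;0 0 -0.3 0 0 0;0 0 0 0 0 0;0 0 0 0 0 0"
}}

```text
time_s: 44.0
tcp_pos: [0.4656, -0.4021, 0.1762]
ee_rot: [[0.303, -0.953, -0.001], [-0.953, -0.303, 0.001], [-0.001, 0.001, -1.0]]
wrist_force: [0.1, 0.8, -1.0]
gripper_width: 0.205
gripper_force: 29.9
```

Request:
{"method": "play_rows", "body": {
  "commands": "0 0 -0.9 0 0 0;0 0 -0.9 0 0 0;0 0 -0.9 0 0 0;0 0 -0.9 0 0 0;0 0 -0.8 0 0 0;0 0 -0.5 0 0 0;0 0 -0.3 0 0 0;0 0 -0.15 0 0 0;0 0 0 0 0 0;0 0 0 0 0 0;0 0 0 0 0 0"
}}

```text
time_s: 45.1
tcp_pos: [0.4665, -0.403, 0.0169]
ee_rot: [[0.303, -0.953, 0.002], [-0.953, -0.303, -0.001], [0.002, -0.001, -1.0]]
wrist_force: [1.1, 0.4, -0.7]
gripper_width: 0.206
gripper_force: 29.9
```

Request:
{"method": "play_rows", "body": {
  "commands": "0 0 -0.08 0 0 0;0 0 -0.04 0 0 0;0 0 0 0 0 0;0 0 0 0 0 0;0 0 0 0 0 0"
}}

```text
time_s: 45.6
tcp_pos: [0.4658, -0.4027, 0.0124]
ee_rot: [[0.303, -0.953, 0.0], [-0.953, -0.303, -0.0], [0.0, -0.0, -1.0]]
wrist_force: [0.6, 0.4, -0.4]
gripper_width: 0.204
gripper_force: 29.9
```

Request:
{"method": "play_rows", "body": {
  "commands": "0 0 0 0 0 0;0 0 0 0 0 0;0 0 0 0 0 0;0 0 0 0 0 0",
  "grip": 45
}}

```text
time_s: 46.0
tcp_pos: [0.4659, -0.4028, 0.0123]
ee_rot: [[0.303, -0.953, 0.0], [-0.953, -0.303, -0.0], [0.0, -0.0, -1.0]]
wrist_force: [-0.9, 0.8, 0.2]
gripper_width: 0.468
gripper_force: 0.0
```

Request:
{"method": "play_rows", "body": {
  "commands": "0 0 0.5 0 0 0;0 0 0.9 0 0 0;0 0 0.9 0 0 0;0 0 0.9 0 0 0;0 0 0.9 0 0 0;0 0 0.9 0 0 0;-0.5 -0.5 0.9 0 0 0;-0.5 -0.9 0 0 0 0;-0.5 -0.9 0 0 0 0;-0.9 -0.9 0 0 0 0;-0.9 -0.9 0 0 0 0;-0.9 -0.9 0 0 0 0;0 0 0 0 0 0;0 0 0 0 0 0;0 0 0 0 0 0"
}}

```text
time_s: 47.5
tcp_pos: [0.3402, -0.5522, 0.1892]
ee_rot: [[0.303, -0.953, 0.0], [-0.953, -0.303, 0.0], [-0.0, -0.0, -1.0]]
wrist_force: [0.3, -0.3, 0.1]
gripper_width: 0.519
gripper_force: 0.0
```

```bash
python3 - <<'E'
from h import *
from station import r,cams
np.set_printoptions(precision=4,suppress=True)
s=r.sense();print(s['time_s'],s['tcp_pos'],s['gripper_width'])
out=[]
for n in ['top','scene']:
    p,d=cams.capture(n);i=cams.camera_info(n);X=cloud(d,i)
    R=((mask(p,0,8,150,40)|mask(p,172,180,150,40))>0)&(d>0)&(X[...,1]<-.25)&(X[...,1]>-.55)&(X[...,0]<.62)&(X[...,0]>.3)
    P=X[R];print(n,'puller',len(P),P.mean(0),np.percentile(P[:,2],[50,98]))
    g=(mask(p,55,90,60,20)>0)&(d>0)&(X[...,2]>.09)&(X[...,0]>.5)&(X[...,0]<.75)&(abs(X[...,1]-.04)<.14);print('lid z',np.percentile(X[g][:,2],[2,50,98]))
    e=proj(np.array([.485,-.045,.12]),i).astype(int);out.append(cv2.resize(p[e[1]-45:e[1]+45,e[0]-20-60:e[0]+100-40],(400,257) if 0 else (392,252),interpolation=cv2.INTER_CUBIC))
    out.append(cv2.resize(p,(392,245)))
cv2.imwrite('pics/end.png',np.vstack([np.hstack([out[0],out[2]]),np.hstack([out[1],out[3]])]))
E
```

```text
47.5 [ 0.3402 -0.5522  0.1892] 0.5191946269703805
top puller 533 [ 0.434  -0.4088  0.0317] [0.0339 0.0395]
lid z [0.1051 0.1105 0.1159]
scene puller 289 [ 0.4407 -0.4002  0.0299] [0.0334 0.0426]
lid z [0.1074 0.114  0.117 ]
```

View pics/end.png

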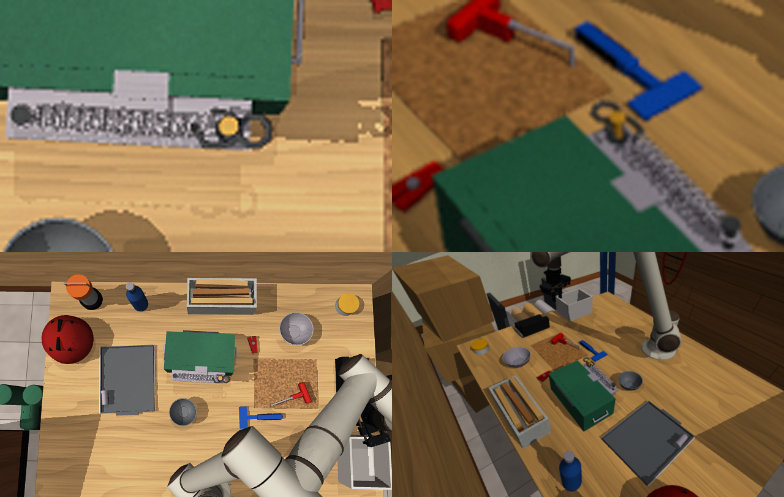

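The hook is round the post and the lid is shut. But the puller has been knocked about 4 cm towards the mat's front edge (tip at (273,406) in the lower left), so I'll measure where it lies.

```bash
cat > pm.py <<'E'
from h import *
from station import r,cams
np.set_printoptions(precision=4,suppress=True)
from station import cams
for n in ['top','scene']:
    p,d=cams.capture(n);i=cams.camera_info(n);X=cloud(d,i)
    R=((mask(p,0,8,150,40)|mask(p,172,180,150,40))>0)&(d>0)&(X[...,1]<-.25)&(X[...,1]>-.55)&(X[...,0]<.62)&(X[...,0]>.3)
    P=X[R&(X[...,2]>.029)];print(n,'top',cv2.minAreaRect(P[:,:2].astype(np.float32)))
    rr=(R==0)&(d>0)&(X[...,2]>.02)&(X[...,2]<.045)&(X[...,0]>.36)&(X[...,0]<.5)&(X[...,1]>-.4)&(X[...,1]<-.2)&(cv2.cvtColor(p,cv2.COLOR_BGR2HSV)[...,0]<90);Q=X[rr]
    if len(Q)>5:print('rod',len(Q),np.percentile(Q,[3,97],0),Q[np.argsort(-Q[:,1])[:5]].mean(0))
    q=cv2.imread(f'pics/{n}0.png');d0=np.load(f'pics/{n}0.npy');X0=cloud(d0,i);h=cv2.cvtColor(cv2.GaussianBlur(q,(5,5),0),cv2.COLOR_BGR2HSV)
    if n=='top':
        m=np.uint8(255*((h[...,0]<16)&(h[...,1]>90)&(h[...,2]>60)&(d0>0)&(abs(X0[...,2])<.012)&(X0[...,0]>.3)&(X0[...,0]<.62)&(X0[...,1]<-.2)&(X0[...,1]>-.56)))
        m=cv2.morphologyEx(cv2.morphologyEx(m,cv2.MORPH_CLOSE,np.ones((9,9))),cv2.MORPH_OPEN,np.ones((11,11)))
        b=max(blobs(m),key=lambda t:t[2]);px=np.argwhere(b[1])[:,::-1]
        w=np.array([plane(c,i,.004)[:2] for c in px],np.float32);re=cv2.minAreaRect(w);print('mat',re,cv2.boxPoints(re))
E
python3 pm.py
```

```text
top top ((0.4295586943626404, -0.41256287693977356), (0.08043894916772842, 0.08285769820213318), 56.87327194213867)
rod 21 [[ 0.3824 -0.3586  0.0256]
 [ 0.4175 -0.2767  0.0371]] [ 0.386  -0.2817  0.0314]
mat ((0.4793965518474579, -0.34237903356552124), (0.2164941281080246, 0.28073030710220337), 0.7240952253341675) [[ 0.3694 -0.2034]
 [ 0.3729 -0.4841]
 [ 0.5894 -0.4814]
 [ 0.5859 -0.2007]]
scene top ((0.4341679513454437, -0.3943740427494049), (0.09144599735736847, 0.07370840758085251), 19.284238815307617)
rod 36 [[ 0.3829 -0.3523  0.0238]
 [ 0.412  -0.2728  0.0397]] [ 0.3862 -0.2727  0.0308]
```

The tip is about 15 mm inside the mat's edge and the puller lies flat with its neck on the mat. Handing in.

```bash
python3 -c "
from station import r
print(r.finish_job())"
```

```text
the job is handed in; nothing more can be done
None
```

I handed the job in after about 48 s of the 200 s; the hand-in gave no verdict. By my last measurements, all three flashlights lie in their own cradles, the lid is shut, the spring is hooked on the post, and the puller lies flat on the cork mat with its tip about 15 mm from the edge, after something knocked it about 4 cm late in the run.

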